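# Sweep up loose fittings and count them on the scale

### The job

Count the loose pipe fittings that stand on the bench: with the empty weighing pan on the scale press the yellow tare key, then stand the pan on the bench, let go of it, take the brush and sweep every fitting well inside the pan, keeping the fingers off the burred fittings. Stand the brush upright again on its rubber mat, set the loaded pan back level on the middle of the scale's platter and let go of it, and only then press the blue count key and after it the green print key. Press one key at a time, fully down, letting it spring back, and leave the caliper, marker, punch and oil bottle where they are.

Things in the scene. Friction and masses are not known exactly. Their poses are not given: they have to be found in the camera images.
- scale: counting scale, fixed on the bench: white housing 262 x 160 mm (x, y), with a steel platter at its back and a raised key deck 51 mm high along its front (-x of its own frame, towards the robot). Origin: centre of its underside on the bench; z up; the platter lies towards its +x
- platter (a point): centre of the top face of the scale's flat steel platter (188 x 152 mm, 55 mm above the bench; no rim); axes as the scale's
- tare_key (a joint): YELLOW tare key, left of the three seen from the robot; a spring push button with vertical travel: 0 up, 0.005 m fully down; fully down takes 4 N, springs back by itself; counts as pressed beyond 0.0035
- tare_key_top (a point): centre of the top of the yellow key's round cap (23 mm across), when up; the keys stand in a row along the scale's y, 40 mm apart
- count_key (a joint): BLUE count key, the middle one; same kind as the yellow one
- count_key_top (a point): centre of the top of the blue key's cap
- print_key (a joint): GREEN print key, right of the three seen from the robot; same kind
- print_key_top (a point): centre of the top of the green key's cap
- pan_floor (a point): weighing pan, an open steel scoop (loose, 0.48 kg): middle of its flat floor's top, 3 mm above its underside. Pan's axes: mouth without wall at -x, floor ends at x = -0.060 and a thin ramped lip runs down to the bench at x = -0.081. Walls 36 mm high, flaring at the mouth to 210 mm; inner faces at x = +0.057 (back) and y = +-0.087 (sides). A grip bar bridges the pan along y
- pan_bar (a point): centre of the pan's black grip bar: 12 mm thick (pan's x), 18 mm tall, spanning the pan's whole 186 mm width (y), 75 mm above its underside, close over its centre of mass, 6 mm from the floor's middle towards the back; grip it across, fingers closing along the pan's x. 63 mm free under the bar. Axes as the pan's
- brush_grip (a point): bench brush (loose, 0.14 kg): stiff bristles, in effect a solid block 30 (its x) x 104 (its y) x 32 mm tall, under a wooden back 34 x 108 mm ending 47 mm up; on it an upright grip rib 18 mm thick (x), 80 mm long (y), 47 to 86 mm up. Point: the rib's middle, 70 mm above the bristle tips; z up. Stands by itself; sweeps along its x
- brush_mat: thin black rubber mat, fixed, 66 x 136 mm (its x, y), 3 mm thick, on which the brush stands with its long side along the mat's. Origin: centre of its underside on the bench. Between it and the fittings a small machine vice, 58 mm high, is fixed on the bench, about x = 0.39 to 0.59 and y = 0.17 to 0.25 from the robot's base
- fitting_a_mid (a point): loose pipe fitting, brass-coloured metal, hex collar about 19 x 22 mm across and a threaded stub, 35 mm long, 45 g; stands on the bench at the start, may topple or roll a little when swept and may lie in the pan. Point: its centre (17.5 mm up when standing). Burred: keep the fingers off. May be absent
- fitting_b_mid (a point): loose pipe fitting, grey metal, hex collar about 19 x 22 mm across and a threaded stub, 35 mm long, 45 g; stands on the bench at the start, may topple or roll a little when swept and may lie in the pan. Point: its centre (17.5 mm up when standing). Burred: keep the fingers off. May be absent
- fitting_c_mid (a point): loose pipe fitting, brass-coloured metal, hex collar about 19 x 22 mm across and a threaded stub, 35 mm long, 45 g; stands on the bench at the start, may topple or roll a little when swept and may lie in the pan. Point: its centre (17.5 mm up when standing). Burred: keep the fingers off. May be absent
- fitting_d_mid (a point): loose pipe fitting, brass-coloured metal, hex collar about 19 x 22 mm across and a threaded stub, 35 mm long, 45 g; stands on the bench at the start, may topple or roll a little when swept and may lie in the pan. Point: its centre (17.5 mm up when standing). Burred: keep the fingers off. May be absent
- fitting_e_mid (a point): loose pipe fitting, grey metal, hex collar about 19 x 22 mm across and a threaded stub, 35 mm long, 45 g; stands on the bench at the start, may topple or roll a little when swept and may lie in the pan. Point: its centre (17.5 mm up when standing). Burred: keep the fingers off. May be absent
- fitting_f_mid (a point): loose pipe fitting, brass-coloured metal, hex collar about 19 x 22 mm across and a threaded stub, 35 mm long, 45 g; stands on the bench at the start, may topple or roll a little when swept and may lie in the pan. Point: its centre (17.5 mm up when standing). Burred: keep the fingers off. May be absent
- fitting_g_mid (a point): loose pipe fitting, brass-coloured metal, hex collar about 19 x 22 mm across and a threaded stub, 35 mm long, 45 g; stands on the bench at the start, may topple or roll a little when swept and may lie in the pan. Point: its centre (17.5 mm up when standing). Burred: keep the fingers off. May be absent
- fitting_h_mid (a point): loose pipe fitting, grey metal, hex collar about 19 x 22 mm across and a threaded stub, 35 mm long, 45 g; stands on the bench at the start, may topple or roll a little when swept and may lie in the pan. Point: its centre (17.5 mm up when standing). Burred: keep the fingers off. May be absent
- caliper: digital caliper lying behind the vice, 67 x 230 mm, bystander; origin at the centre of its underside
- marker: black and blue marker pen lying in front of the green tester, right of the punch, 14 x 127 mm, bystander (the tester, 330 mm tall, begins at x = 0.686, its couplers at 0.647, y = -0.26 to 0.09); origin at the centre of its underside
- drift_punch: brass drift punch lying in front of the green tester, 13 x 104 mm, bystander; origin at the centre of its underside
- oil_bottle: dark oil bottle with a green spout, 45 mm across, 152 mm tall, standing at the left of the bench, bystander; origin at the centre of its underside

How it is judged (in metres and radians):
On the way, in this order (a step that is already met when the one before it is completed fails the run):
1. the yellow key is pressed with the empty pan on the platter (value of joint tare_key above 0.0035 m and horizontal distance between pan_floor and platter below 0.035 m and z of pan_floor in the frame of platter between -0.002 and 0.007 m and angle between pan_floor's own z axis and vertical below 0.06 rad), for 0.05 s.
2. the pan stands on the bench, let go (height (world z) of pan_floor below 0.008 m and angle between pan_floor's own z axis and vertical below 0.06 rad and contact force between the fingers and pan below 0.1 N), for 0.2 s.
3. the brush is taken in the fingers (contact force between the fingers and brush above 1 N), for 0.2 s.
4. all fittings are in the pan on the bench (height (world z) of pan_floor below 0.008 m and angle between pan_floor's own z axis and vertical below 0.06 rad and x of fitting_a_mid in the frame of pan_floor between -0.058 and 0.06 m and y of fitting_a_mid in the frame of pan_floor between -0.089 and 0.089 m and z of fitting_a_mid in the frame of pan_floor between 0.003 and 0.04 m and x of fitting_b_mid in the frame of pan_floor between -0.058 and 0.06 m and y of fitting_b_mid in the frame of pan_floor between -0.089 and 0.089 m and z of fitting_b_mid in the frame of pan_floor between 0.003 and 0.04 m and x of fitting_c_mid in the frame of pan_floor between -0.058 and 0.06 m and y of fitting_c_mid in the frame of pan_floor between -0.089 and 0.089 m and z of fitting_c_mid in the frame of pan_floor between 0.003 and 0.04 m and x of fitting_d_mid in the frame of pan_floor between -0.058 and 0.06 m and y of fitting_d_mid in the frame of pan_floor between -0.089 and 0.089 m and z of fitting_d_mid in the frame of pan_floor between 0.003 and 0.04 m and x of fitting_e_mid in the frame of pan_floor between -0.058 and 0.06 m and y of fitting_e_mid in the frame of pan_floor between -0.089 and 0.089 m and z of fitting_e_mid in the frame of pan_floor between 0.003 and 0.04 m and x of fitting_f_mid in the frame of pan_floor between -0.058 and 0.06 m and y of fitting_f_mid in the frame of pan_floor between -0.089 and 0.089 m and z of fitting_f_mid in the frame of pan_floor between 0.003 and 0.04 m and x of fitting_g_mid in the frame of pan_floor between -0.058 and 0.06 m and y of fitting_g_mid in the frame of pan_floor between -0.089 and 0.089 m and z of fitting_g_mid in the frame of pan_floor between 0.003 and 0.04 m and x of fitting_h_mid in the frame of pan_floor between -0.058 and 0.06 m and y of fitting_h_mid in the frame of pan_floor between -0.089 and 0.089 m and z of fitting_h_mid in the frame of pan_floor between 0.003 and 0.04 m), for 0.3 s.
5. the loaded pan stands on the platter, let go (horizontal distance between pan_floor and platter below 0.035 m and z of pan_floor in the frame of platter between -0.002 and 0.007 m and angle between pan_floor's own z axis and vertical below 0.06 rad and x of fitting_a_mid in the frame of pan_floor between -0.058 and 0.06 m and y of fitting_a_mid in the frame of pan_floor between -0.089 and 0.089 m and z of fitting_a_mid in the frame of pan_floor between 0.003 and 0.04 m and x of fitting_b_mid in the frame of pan_floor between -0.058 and 0.06 m and y of fitting_b_mid in the frame of pan_floor between -0.089 and 0.089 m and z of fitting_b_mid in the frame of pan_floor between 0.003 and 0.04 m and x of fitting_c_mid in the frame of pan_floor between -0.058 and 0.06 m and y of fitting_c_mid in the frame of pan_floor between -0.089 and 0.089 m and z of fitting_c_mid in the frame of pan_floor between 0.003 and 0.04 m and x of fitting_d_mid in the frame of pan_floor between -0.058 and 0.06 m and y of fitting_d_mid in the frame of pan_floor between -0.089 and 0.089 m and z of fitting_d_mid in the frame of pan_floor between 0.003 and 0.04 m and x of fitting_e_mid in the frame of pan_floor between -0.058 and 0.06 m and y of fitting_e_mid in the frame of pan_floor between -0.089 and 0.089 m and z of fitting_e_mid in the frame of pan_floor between 0.003 and 0.04 m and x of fitting_f_mid in the frame of pan_floor between -0.058 and 0.06 m and y of fitting_f_mid in the frame of pan_floor between -0.089 and 0.089 m and z of fitting_f_mid in the frame of pan_floor between 0.003 and 0.04 m and x of fitting_g_mid in the frame of pan_floor between -0.058 and 0.06 m and y of fitting_g_mid in the frame of pan_floor between -0.089 and 0.089 m and z of fitting_g_mid in the frame of pan_floor between 0.003 and 0.04 m and x of fitting_h_mid in the frame of pan_floor between -0.058 and 0.06 m and y of fitting_h_mid in the frame of pan_floor between -0.089 and 0.089 m and z of fitting_h_mid in the frame of pan_floor between 0.003 and 0.04 m and contact force between the fingers and pan below 0.1 N), for 0.3 s.
6. the blue key is pressed (value of joint count_key above 0.0035 m and horizontal distance between pan_floor and platter below 0.035 m and z of pan_floor in the frame of platter between -0.002 and 0.007 m and angle between pan_floor's own z axis and vertical below 0.06 rad and x of fitting_a_mid in the frame of pan_floor between -0.058 and 0.06 m and y of fitting_a_mid in the frame of pan_floor between -0.089 and 0.089 m and z of fitting_a_mid in the frame of pan_floor between 0.003 and 0.04 m and x of fitting_b_mid in the frame of pan_floor between -0.058 and 0.06 m and y of fitting_b_mid in the frame of pan_floor between -0.089 and 0.089 m and z of fitting_b_mid in the frame of pan_floor between 0.003 and 0.04 m and x of fitting_c_mid in the frame of pan_floor between -0.058 and 0.06 m and y of fitting_c_mid in the frame of pan_floor between -0.089 and 0.089 m and z of fitting_c_mid in the frame of pan_floor between 0.003 and 0.04 m and x of fitting_d_mid in the frame of pan_floor between -0.058 and 0.06 m and y of fitting_d_mid in the frame of pan_floor between -0.089 and 0.089 m and z of fitting_d_mid in the frame of pan_floor between 0.003 and 0.04 m and x of fitting_e_mid in the frame of pan_floor between -0.058 and 0.06 m and y of fitting_e_mid in the frame of pan_floor between -0.089 and 0.089 m and z of fitting_e_mid in the frame of pan_floor between 0.003 and 0.04 m and x of fitting_f_mid in the frame of pan_floor between -0.058 and 0.06 m and y of fitting_f_mid in the frame of pan_floor between -0.089 and 0.089 m and z of fitting_f_mid in the frame of pan_floor between 0.003 and 0.04 m and x of fitting_g_mid in the frame of pan_floor between -0.058 and 0.06 m and y of fitting_g_mid in the frame of pan_floor between -0.089 and 0.089 m and z of fitting_g_mid in the frame of pan_floor between 0.003 and 0.04 m and x of fitting_h_mid in the frame of pan_floor between -0.058 and 0.06 m and y of fitting_h_mid in the frame of pan_floor between -0.089 and 0.089 m and z of fitting_h_mid in the frame of pan_floor between 0.003 and 0.04 m), for 0.05 s.
7. the green key is pressed (value of joint print_key above 0.0035 m and horizontal distance between pan_floor and platter below 0.035 m and z of pan_floor in the frame of platter between -0.002 and 0.007 m and angle between pan_floor's own z axis and vertical below 0.06 rad and x of fitting_a_mid in the frame of pan_floor between -0.058 and 0.06 m and y of fitting_a_mid in the frame of pan_floor between -0.089 and 0.089 m and z of fitting_a_mid in the frame of pan_floor between 0.003 and 0.04 m and x of fitting_b_mid in the frame of pan_floor between -0.058 and 0.06 m and y of fitting_b_mid in the frame of pan_floor between -0.089 and 0.089 m and z of fitting_b_mid in the frame of pan_floor between 0.003 and 0.04 m and x of fitting_c_mid in the frame of pan_floor between -0.058 and 0.06 m and y of fitting_c_mid in the frame of pan_floor between -0.089 and 0.089 m and z of fitting_c_mid in the frame of pan_floor between 0.003 and 0.04 m and x of fitting_d_mid in the frame of pan_floor between -0.058 and 0.06 m and y of fitting_d_mid in the frame of pan_floor between -0.089 and 0.089 m and z of fitting_d_mid in the frame of pan_floor between 0.003 and 0.04 m and x of fitting_e_mid in the frame of pan_floor between -0.058 and 0.06 m and y of fitting_e_mid in the frame of pan_floor between -0.089 and 0.089 m and z of fitting_e_mid in the frame of pan_floor between 0.003 and 0.04 m and x of fitting_f_mid in the frame of pan_floor between -0.058 and 0.06 m and y of fitting_f_mid in the frame of pan_floor between -0.089 and 0.089 m and z of fitting_f_mid in the frame of pan_floor between 0.003 and 0.04 m and x of fitting_g_mid in the frame of pan_floor between -0.058 and 0.06 m and y of fitting_g_mid in the frame of pan_floor between -0.089 and 0.089 m and z of fitting_g_mid in the frame of pan_floor between 0.003 and 0.04 m and x of fitting_h_mid in the frame of pan_floor between -0.058 and 0.06 m and y of fitting_h_mid in the frame of pan_floor between -0.089 and 0.089 m and z of fitting_h_mid in the frame of pan_floor between 0.003 and 0.04 m), for 0.05 s.
At the end, for the whole second after the job is handed in: The pan stands level on the platter, its floor's middle within 35 mm of the platter's, with every fitting inside it; all three keys are up; the brush stands upright on its mat, within 35 mm of its middle and 0.35 rad of its direction; pan and brush at rest (horizontal distance between pan_floor and platter below 0.035 m and z of pan_floor in the frame of platter between -0.002 and 0.007 m and angle between pan_floor's own z axis and vertical below 0.06 rad and x of fitting_a_mid in the frame of pan_floor between -0.058 and 0.06 m and y of fitting_a_mid in the frame of pan_floor between -0.089 and 0.089 m and z of fitting_a_mid in the frame of pan_floor between 0.003 and 0.04 m and x of fitting_b_mid in the frame of pan_floor between -0.058 and 0.06 m and y of fitting_b_mid in the frame of pan_floor between -0.089 and 0.089 m and z of fitting_b_mid in the frame of pan_floor between 0.003 and 0.04 m and x of fitting_c_mid in the frame of pan_floor between -0.058 and 0.06 m and y of fitting_c_mid in the frame of pan_floor between -0.089 and 0.089 m and z of fitting_c_mid in the frame of pan_floor between 0.003 and 0.04 m and x of fitting_d_mid in the frame of pan_floor between -0.058 and 0.06 m and y of fitting_d_mid in the frame of pan_floor between -0.089 and 0.089 m and z of fitting_d_mid in the frame of pan_floor between 0.003 and 0.04 m and x of fitting_e_mid in the frame of pan_floor between -0.058 and 0.06 m and y of fitting_e_mid in the frame of pan_floor between -0.089 and 0.089 m and z of fitting_e_mid in the frame of pan_floor between 0.003 and 0.04 m and x of fitting_f_mid in the frame of pan_floor between -0.058 and 0.06 m and y of fitting_f_mid in the frame of pan_floor between -0.089 and 0.089 m and z of fitting_f_mid in the frame of pan_floor between 0.003 and 0.04 m and x of fitting_g_mid in the frame of pan_floor between -0.058 and 0.06 m and y of fitting_g_mid in the frame of pan_floor between -0.089 and 0.089 m and z of fitting_g_mid in the frame of pan_floor between 0.003 and 0.04 m and x of fitting_h_mid in the frame of pan_floor between -0.058 and 0.06 m and y of fitting_h_mid in the frame of pan_floor between -0.089 and 0.089 m and z of fitting_h_mid in the frame of pan_floor between 0.003 and 0.04 m and value of joint each of tare_key, count_key, print_key below 0.0015 m and horizontal distance between brush_grip and brush_mat below 0.035 m and angle between brush_grip's own z axis and vertical below 0.12 rad and height (world z) of brush_grip below 0.08 m and angle between the y axis of brush_grip and the y axis of brush_mat, either way round below 0.35 rad and linear speed of each of pan, brush below 0.02 m/s); the robot touches nothing.
It fails at once if a fitting touched with the fingers (contact force between the fingers and fitting_a above 1 N or contact force between the fingers and fitting_b above 1 N or contact force between the fingers and fitting_c above 1 N or contact force between the fingers and fitting_d above 1 N or contact force between the fingers and fitting_e above 1 N or contact force between the fingers and fitting_f above 1 N or contact force between the fingers and fitting_g above 1 N or contact force between the fingers and fitting_h above 1 N).
It fails at once if the blue or green key pressed before the loaded pan stands on the scale (value of joint any of count_key, print_key above 0.0035 m and not (horizontal distance between pan_floor and platter below 0.035 m and z of pan_floor in the frame of platter between -0.002 and 0.007 m and angle between pan_floor's own z axis and vertical below 0.06 rad and (x of fitting_a_mid in the frame of pan_floor between -0.058 and 0.06 m and y of fitting_a_mid in the frame of pan_floor between -0.089 and 0.089 m and z of fitting_a_mid in the frame of pan_floor between 0.003 and 0.04 m) and (x of fitting_b_mid in the frame of pan_floor between -0.058 and 0.06 m and y of fitting_b_mid in the frame of pan_floor between -0.089 and 0.089 m and z of fitting_b_mid in the frame of pan_floor between 0.003 and 0.04 m) and (x of fitting_c_mid in the frame of pan_floor between -0.058 and 0.06 m and y of fitting_c_mid in the frame of pan_floor between -0.089 and 0.089 m and z of fitting_c_mid in the frame of pan_floor between 0.003 and 0.04 m) and (x of fitting_d_mid in the frame of pan_floor between -0.058 and 0.06 m and y of fitting_d_mid in the frame of pan_floor between -0.089 and 0.089 m and z of fitting_d_mid in the frame of pan_floor between 0.003 and 0.04 m) and (x of fitting_e_mid in the frame of pan_floor between -0.058 and 0.06 m and y of fitting_e_mid in the frame of pan_floor between -0.089 and 0.089 m and z of fitting_e_mid in the frame of pan_floor between 0.003 and 0.04 m) and (x of fitting_f_mid in the frame of pan_floor between -0.058 and 0.06 m and y of fitting_f_mid in the frame of pan_floor between -0.089 and 0.089 m and z of fitting_f_mid in the frame of pan_floor between 0.003 and 0.04 m) and (x of fitting_g_mid in the frame of pan_floor between -0.058 and 0.06 m and y of fitting_g_mid in the frame of pan_floor between -0.089 and 0.089 m and z of fitting_g_mid in the frame of pan_floor between 0.003 and 0.04 m) and (x of fitting_h_mid in the frame of pan_floor between -0.058 and 0.06 m and y of fitting_h_mid in the frame of pan_floor between -0.089 and 0.089 m and z of fitting_h_mid in the frame of pan_floor between 0.003 and 0.04 m))).
It fails at once if the yellow key pressed with a fitting in the pan or without the pan on the scale (value of joint tare_key above 0.0035 m and (not (horizontal distance between pan_floor and platter below 0.035 m and z of pan_floor in the frame of platter between -0.002 and 0.007 m and angle between pan_floor's own z axis and vertical below 0.06 rad) or distance between any of fitting_a_mid, fitting_b_mid, fitting_c_mid, fitting_d_mid, fitting_e_mid, fitting_f_mid, fitting_g_mid, fitting_h_mid and pan_floor below 0.09 m)).
It fails at once if two keys pressed at once (value of joint each of tare_key, count_key above 0.0035 m or value of joint each of count_key, print_key above 0.0035 m or value of joint each of tare_key, print_key above 0.0035 m).
It fails at once if a bystander disturbed (distance of any of caliper, marker, drift_punch, oil_bottle from where it was at the start of the episode above 0.03 m).
Of fitting_a, fitting_b, fitting_c, fitting_d, fitting_e, fitting_f, fitting_g, fitting_h only 5 to 8 are there at a start; the rules pass over those that are not, and their reading is None.
At some moment in a run one of pan may be knocked a few centimetres aside while the robot is not near it.
It also fails if it takes over 210 s, if anything falls off the work surface, if the arm or the gripper's body presses on something with over 40 N, if the wrist force passes 120 N, or if a joint passes its speed limit or range.

### The arm

A 7-joint arm with a two-finger parallel gripper is mounted at the origin on a cart in front of the work surface, level with it; the furniture and walls round the work are solid. World frame = base frame: x ahead of the robot, y to its left, z up, the work surface at z = 0. Lengths are in mm, angles in rad, forces in N, time in s.
With the tool pointing down it reaches from about 400 to 875 mm from the base axis. Payload 4.4 kg.
Tool frame: the origin (TCP) lies midway between the tips of the shut fingers; the grasp point (between the pads) lies 19 mm behind it (ctrl.pinch_z is the distance from the TCP to the grasp point, in mm); z points along the fingers, y is the line along which they close (so a half turn about z gives the same grasp; the last joint's range is limited). The gripper opens to 85 mm and grips with 20 to 120 N. Pads are 22 mm wide; open, the fingers measure 114 mm over their backs; the gripper's body (76 mm by 85 mm) begins 54 mm behind the grasp point. The pads swing forward as they close: fully open they stand 13 mm farther back than shut.
Start: joints at [-1.366, 0.628, 0.038, 1.517, -0.027, 0.996, -0.02], TCP at [173.852, 626.333, 231.313] pointing down, gripper open.
Joint ranges: [-3.06, 3.06], [-0.37, 2.12], [-1.25, 1.32], [0.18, 2.47], [-1.1, 4.24], [0.23, 1.98], [-2.94, 2.94]. Speed limits (rad/s): [2.57, 2.57, 3.14, 3.14, 3.14, 3.14, 3.14].

### API

Orientations are given as [roll, pitch, yaw] about the fixed x, y, z axes, in that order (R = Rz(yaw) Ry(pitch) Rx(roll)).
In Python, from cell import read_state, cams, order, ctrl gives the robot as it stands.
- The arm moves only by the tool move_arm, never from a script. Its argument "targets" is text: rows parted by semicolons, each of 7 numbers parted by spaces: the gripper's target within -1 to 1 (fully open at 1, half-way at 0, shut at -1), then the shift along the tool's x, y, z in cm, then the turn, a rotation vector about the tool's x, y, z in degrees. A call has 1 to 5 rows; each row shifts and turns the commanded pose from where the row before left it, along the tool's axes as they then stand; what a row does not reach is not made up. A row lasts 1/12 s, in which the tool goes at most 41.7 mm and 7.16 degrees, less where a joint would pass 70% of its speed; a pose out of reach is approached as far as the arm can. A call with a gripper value outside its range is refused whole. The fingers move at their own pace and stop on an object; the grip force is fixed at half the most. Time passes only in rows, so rows that do not move let the fingers close. It gives the time, the measured TCP pose, the force, the opening and the grip force at its end, in the units of the state.
- read_state(): the state, without advancing time (a new reading comes with each control period).
- cams.get_image(name): name is "side" or "top" or "wrist"; returns a dict with "color" (480x640x3 uint8, red, green, blue), "fovy" (degrees; the focal length in pixels is half the picture's height over the tangent of half this angle, whatever the lens; pixels are square), "cx", "cy" (the principal point, pixels), "k1" (the pictures are not rectified: a ray, as slopes to the right and down, at radius r is drawn at 1 + k1 r^2 times it, then the intrinsics apply), "rvec" (rotation vector, rad) and "tvec" (3), from world to camera coordinates, as OpenCV has them. Camera axes: x right, y down, z forward; pixel columns grow to the right and rows downward; lengths in mm; the calibration is good to about 2 mm. A picture is of the moment at which its call begins. There is no depth.
- order.finish_job(): hands the job in; it is judged then, once.
The state is a dict: "clock": time; "qpos": joint angles; "qd": joint speeds; "tau": joint torques, N m; "eef_pos": TCP position; "tool_rot": TCP orientation; "force": force on the tool from outside, world axes, zero at the start; "torque": the same for the moment, N m; "width": finger opening in mm; "gripper_force": force on a finger pad.
Only numpy, scipy, OpenCV 4.12 (cv2) and the standard library are available. Lean on these libraries where they do the work, as an engineer would, in place of code of your own. Each camera call takes 0.05 s, during which the arm holds its last target. There are 200 camera calls.

## Working session

There is one attempt and no reset: what is moved stays moved. The work goes in short steps, Python scripts to look and compute and a tool call to move; the robot and the scene stay as the last step left them, time stands still between calls to the robot, and variables do not carry over. Pictures are saved under pics/ and viewed, at most 14 in all, crops included, and the job is handed in when it is done.

Besides the shell and the picture viewer there is one more tool, called after "Emit:" as name(argument=value, ...) on one line, values as JSON. move_arm: Moves the arm, as the interface text tells. Its arguments: {"type":"object","properties":{"targets":{"type":"string"}},"required":["targets"]}

```bash
ls; mkdir -p pics; cat > h.py <<'E'
import numpy as np, cv2
from cell import read_state, cams, order, ctrl
def grab(n,save=None):
    d=cams.get_image(n)
    if save: cv2.imwrite('pics/'+save,d['color'][:,:,::-1])
    return d
def ray(d,u,v):
    f=240/np.tan(np.radians(d['fovy'])/2)
    x=np.array([(u-d['cx'])/f,(v-d['cy'])/f]); p=x.copy()
    for _ in range(20): p=x/(1+d['k1']*(p@p))
    R=cv2.Rodrigues(np.array(d['rvec'],float))[0]; t=np.array(d['tvec'],float).ravel()
    return -R.T@t, R.T@np.array([p[0],p[1],1])
def onz(d,u,v,z):
    o,r=ray(d,u,v); return np.round(o+r*(z-o[2])/r[2],1)
def tri(a,b):
    (o,r),(p,s)=a,b
    A=np.c_[r,-s]; k=np.linalg.lstsq(A,p-o,rcond=None)[0]
    x,y=o+r*k[0],p+s*k[1]; return np.round((x+y)/2,1),round(float(np.linalg.norm(x-y)),1)
E
python3 - <<'E'
from h import *
for n in ['top','side','wrist']: 
    d=grab(n,n+'0.png'); print(n,d['fovy'],d['k1'],ray(d,320,240))
print(read_state())
E
```

```text
pics
top 56.78087068152245 -0.04272127721355889 (array([ 390.34809497,   -5.8878309 , 1067.50658128]), array([ 0.14209648, -0.01098788, -0.98979349]))
side 43.36751600211638 -0.2102521013497424 (array([ 382.23572574, 1290.39465527,  759.31946082]), array([ 0.10124893, -0.89147138, -0.44171367]))
wrist 59.25072454051577 0.0019315336043064172 (array([102.46802578, 646.80892357, 372.60218916]), array([ 0.28800885, -0.08159221, -0.95416785]))
{'clock': 0.15, 'qpos': array([-1.36583269,  0.62913546,  0.03845   ,  1.51813814, -0.02702218,
        0.99632474, -0.02000327]), 'qd': array([-3.31420639e-04, -1.90456969e-03,  7.71957680e-04, -2.68536162e-03,
        9.78273921e-05,  2.32675615e-03, -3.37400497e-04]), 'tau': array([ 1.07557345e-03, -5.63801837e+01,  1.22743227e+00, -1.93651682e+01,
        1.10582553e-02,  7.42157892e-03, -2.81922598e-05]), 'eef_pos': array([173.68752138, 625.86206039, 230.59926477]), 'tool_rot': array([-3.14010444e+00, -1.00120711e-05,  2.87081238e+00]), 'force': array([ 0.39263982, -0.17114387,  0.25139427]), 'torque': array([ 0.04260671, -0.04784212,  0.03669563]), 'gripper_force': 0.0, 'width': 85.30451714265718}
```

View pics/top0.png

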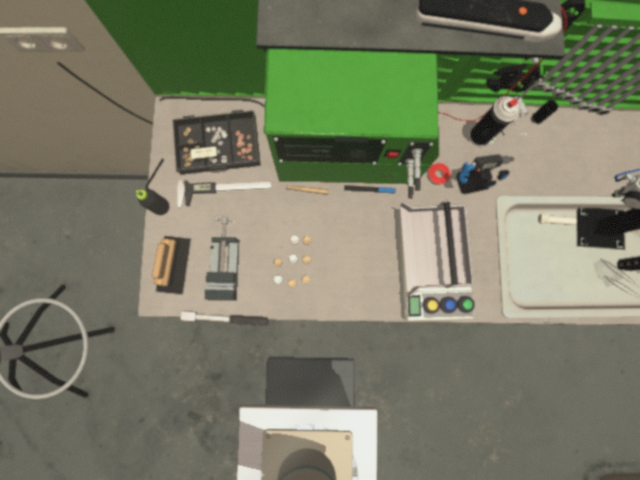

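View pics/side0.png

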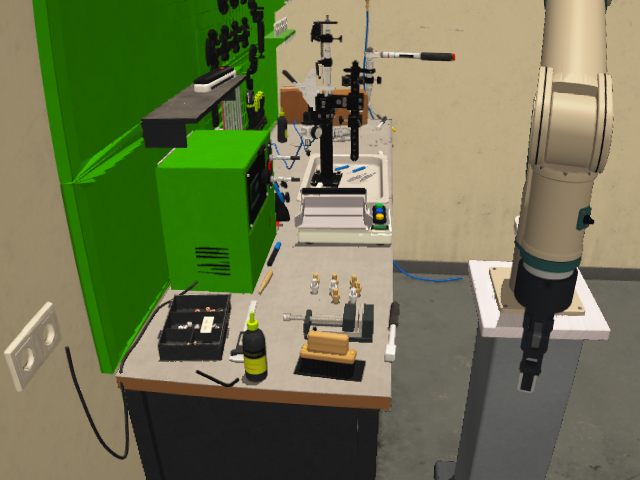

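The top view shows the scale at about (435,260), with the pan's bar at (447,245) and its mouth to the left (world +y). There are 8 fittings around (293,260), the vice at (222,268), the brush on its mat at (168,263) and the oil bottle at (152,202). Next come the numbers.

```bash
python3 - <<'E'
from h import *
d=grab('top'); s=grab('side')
c=cv2.resize(d['color'][180:330,130:490],None,fx=2.2,fy=2.2,interpolation=cv2.INTER_CUBIC)
cv2.imwrite('pics/topz.png',c[:,:,::-1])
c=cv2.resize(s['color'][130:390,190:410],None,fx=2.3,fy=2.3,interpolation=cv2.INTER_CUBIC)
cv2.imwrite('pics/sidez.png',c[:,:,::-1])
def proj(d,p):
    f=240/np.tan(np.radians(d['fovy'])/2)
    R=cv2.Rodrigues(np.array(d['rvec'],float))[0];q=R@p+np.array(d['tvec']).ravel();x=q[:2]/q[2]
    x=x*(1+d['k1']*(x@x));return x*f+[d['cx'],d['cy']]
print(proj(d,np.array([174,626,231.])))
hsv=cv2.cvtColor(d['color'],cv2.COLOR_RGB2HSV)
# fittings
for n,(u,v) in dict(f1=(294.5,239),f2=(307,239.5),f3=(278,262),f4=(293,258),f5=(306.5,258.5),f6=(278,280),f7=(292,283),f8=(306,280)).items(): print(n,onz(d,u,v,30))
for n,(u,v) in dict(bt=(443,205),bb=(452,285)).items(): print(n,onz(d,u,v,55+75))
for n,(u,v) in dict(y=(432,305.5),b=(450,304.5),g=(467,304)).items(): print(n,onz(d,u,v,60))
E
```

```text
[-31.42169216 413.00116196]
f1 [540.3  42.8  30. ]
f2 [539.8  13.3  30. ]
f3 [485.1  79.9  30. ]
f4 [495.3  45.   30. ]
f5 [494.8  13.4  30. ]
f6 [443.1  78.5  30. ]
f7 [436.8  45.7  30. ]
f8 [444.4  13.3  30. ]
bt [ 607.7 -282.2  130. ]
bb [ 434.7 -298.1  130. ]
y [ 391.  -273.3   60. ]
b [ 393.9 -314.5   60. ]
g [ 395.7 -353.6   60. ]
```

View pics/topz.png

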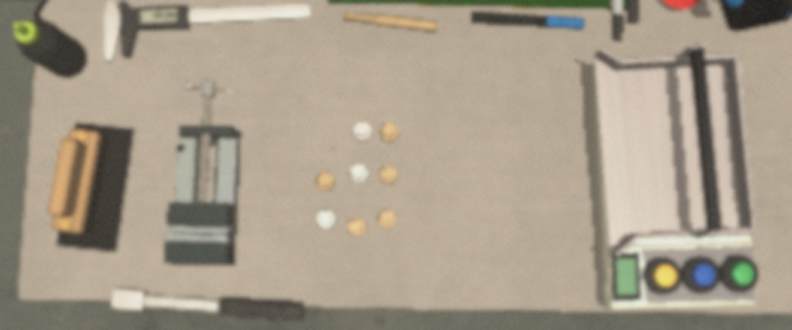

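View pics/sidez.png

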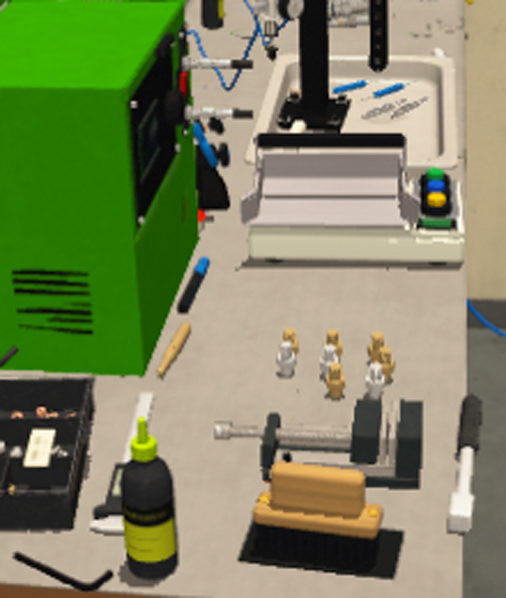

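Eight fittings stand in three rows, at x of about 440, 490 and 540 and y from 13 to 80. The pan sits on the scale with its mouth facing +y, and the keys are near (393, -273/-314/-354). First I'll go over to the yellow key.

Emit:
move_arm(targets="-1 -2.9 -2.6 -0.4 0 0 -3.1; -1 -2.9 -2.6 -0.4 0 0 -3.1; -1 -2.8 -2.7 -0.4 0 0 -3.1; -1 -2.7 -2.8 -0.4 0 0 -3.1; -1 -2.6 -3 -0.4 0 0 -3.1")

```text
clock: 0.67
eef_pos: [289.6, 467.1, 251.4]
tool_rot: [-3.142, 0.0, -3.138]
force: [0.9, 0.4, 1.2]
width: 25.6
gripper_force: 0.0
```

Emit:
move_arm(targets="-1 -2.6 -3 0 0 0 0; -1 -2.6 -3 0 0 0 0; -1 -2.6 -3 0 0 0 0; -1 -1 -3.8 0 0 0 0; -1 0 -4 0 0 0 0")

```text
clock: 1.08
eef_pos: [379.9, 298.9, 251.3]
tool_rot: [3.141, 0.002, 3.139]
force: [1.3, -0.2, -1.2]
width: 0.2
gripper_force: 0.0
```

Emit:
move_arm(targets="-1 0 -4 0 0 0 0; -1 0 -4 0 0 0 0; -1 0 -4 0 0 0 0; -1 0 -4 0 0 0 0; -1 0 -4 0 0 0 0")

```text
clock: 1.5
eef_pos: [376.5, 98.8, 251.5]
tool_rot: [3.141, 0.001, -3.142]
force: [1.2, 0.1, 0.1]
width: -0.1
gripper_force: 0.0
```

Emit:
move_arm(targets="-1 0 -4 0 0 0 0; -1 0 -4 0 0 0 0; -1 0 -4 0 0 0 0; -1 0 0 0 0 0 0; -1 0 0 0 0 0 0")

```text
clock: 1.92
eef_pos: [376.7, -21.5, 251.5]
tool_rot: [-3.141, 0.0, 3.135]
force: [0.2, 0.9, 0.4]
width: 0.2
gripper_force: 0.0
```

Emit:
move_arm(targets="-1 0 -4 0 0 0 0; -1 0 -4 0 0 0 0; -1 0 -4 0 0 0 0; -1 0 -4 0 0 0 0; -1 0 -4 0 0 -5 0")

```text
clock: 2.33
eef_pos: [381.4, -219.9, 251.5]
tool_rot: [-3.14, 0.091, -3.135]
force: [2.0, -0.6, -0.4]
width: -0.2
gripper_force: 0.0
```

Emit:
move_arm(targets="-1 0 -2 0 0 -5 0; -1 0 0 0 0 -5 0; -1 0 0 0 0 0 0; -1 0 0 0 0 0 0; -1 0 0 0 0 0 0")

```text
clock: 2.75
eef_pos: [378.3, -238.1, 251.6]
tool_rot: [3.141, 0.261, -3.139]
force: [0.6, 0.2, -0.3]
width: 0.0
gripper_force: 0.0
```

```bash
python3 - <<'E'
from h import *
d=grab('wrist','w1.png'); t=grab('top')
print(read_state()['eef_pos'],read_state()['tool_rot'])
E
```

```text
[ 378.70706143 -238.05598248  251.57648863] [-3.14143895  0.26173545 -3.13722307]
```

View pics/w1.png

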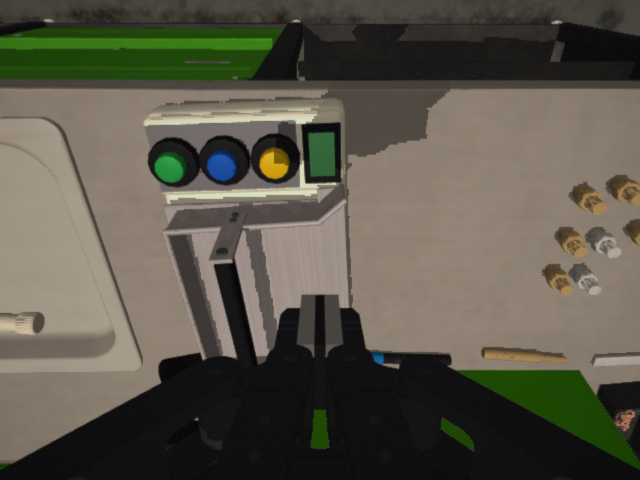

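The wrist view shows the keys: yellow (274,163), blue (222,165) and green (170,167). The pan's bar runs from (222,262) down to (240,365).

```bash
python3 - <<'E'
from h import *
d=cams.get_image('wrist'); t=cams.get_image('top')
h=cv2.cvtColor(d['color'],cv2.COLOR_RGB2HSV)
def cen(d,lo,hi,box):
    h=cv2.cvtColor(d['color'],cv2.COLOR_RGB2HSV)
    m=cv2.inRange(h,np.array(lo),np.array(hi)); k=np.zeros_like(m); x0,y0,x1,y1=box; k[y0:y1,x0:x1]=m[y0:y1,x0:x1]
    n,l,s,c=cv2.connectedComponentsWithStats(k); i=1+s[1:,4].argmax(); return c[i],s[i]
for n,lo,hi,bx,tb in [('y',(18,120,90),(32,255,255),(250,140,300,190),(420,290,442,318)),('b',(100,120,60),(125,255,255),(195,140,250,190),(440,290,460,318)),('g',(50,100,60),(85,255,255),(148,140,195,190),(458,290,478,318))]:
    c,s=cen(d,lo,hi,bx);e,s2=cen(t,lo,hi,tb);print(n,c,s,e,tri(ray(d,*c),ray(t,*e)),onz(d,*c,60))
# bar ends: wrist and top
for z in (139,): print(onz(d,222,262,z),onz(t,443,205,z),onz(t,452,285,z))
E
```

```text
y [273.71328671 162.57062937] [259 147  30  32 715] [432.16304348 304.79347826] (array([ 392.7, -272.2,   66.6]), 0.6) [ 395.5 -273.3   60. ]
b [221.51724138 164.19230769] [206 149  31  32 754] [449.73239437 304.49295775] (array([ 394. , -312. ,   67.4]), 0.6) [ 397.  -314.1   60. ]
g [169.05761317 166.15775034] [154 151  30  31 729] [467.19402985 304.        ] (array([ 395.6, -351.8,   67.8]), 1.0) [ 398.9 -355.4   60. ]
[ 434.4 -302.6  139. ] [ 605.6 -279.5  139. ] [ 434.3 -295.3  139. ]
```

```bash
cat >> h.py <<'E'
from scipy.spatial.transform import Rotation as Ro
def shift(p):
    s=read_state(); R=Ro.from_euler('xyz',s['tool_rot']).as_matrix()
    print('at',np.round(s['eef_pos'],1),np.round(s['tool_rot'],3),'F',np.round(s['force'],1),'t',round(s['clock'],1),'w',round(s['width'],1),'cm',np.round(R.T@(np.array(p)-s['eef_pos'])/10,2))
E
python3 -c "
from h import *
shift([390,-272,85]);R=Ro.from_euler('xyz',read_state()['tool_rot']).as_matrix();print(R.T@[0,0,-1])"
```

```text
at [ 378.3 -238.3  251.5] [-3.141  0.262 -3.138] F [-0.4  0.6  0.3] t 3.0 w -0.2 cm [ 3.19 -3.37 16.38]
[2.58808061e-01 1.95686149e-04 9.65928750e-01]
```

Emit:
move_arm(targets="-1 0.8 -0.84 4 0 0 0; -1 0.8 -0.84 4 0 0 0; -1 0.8 -0.84 4 0 0 0; -1 0.8 -0.84 4 0 0 0; -1 0 0 0.4 0 0 0")

```text
clock: 3.37
eef_pos: [396.9, -279.5, 107.8]
tool_rot: [3.115, 0.231, 3.136]
force: [1.2, 0.2, 0.5]
width: 0.0
gripper_force: 0.0
```

Emit:
move_arm(targets="-1 0.15 0 0.58 0 0 0; -1 0.15 0 0.58 0 0 0; -1 0.13 0 0.48 0 0 0; -1 0 0 0 0 0 0; -1 0 0 0 0 0 0")

```text
clock: 3.78
eef_pos: [399.4, -281.4, 103.5]
tool_rot: [3.113, 0.229, 3.14]
force: [-0.7, -0.3, -0.8]
width: -0.3
gripper_force: 0.0
```

Emit:
move_arm(targets="-1 0.05 0 0.19 0 0 0; -1 0 0 0 0 0 0; -1 0.05 0 0.19 0 0 0; -1 0 0 0 0 0 0; -1 0 0 0 0 0 0")

```text
clock: 4.2
eef_pos: [399.5, -282.2, 100.0]
tool_rot: [3.11, 0.225, 3.138]
force: [-0.9, -0.3, -0.3]
width: -0.4
gripper_force: 0.0
```

```bash
python3 -c "
from h import *
print(read_state()['qpos']);shift([388,-272,90])"
```

```text
[ 0.68716172  0.58559908 -0.01798163  2.22185811 -0.72331016  0.23331519
  2.9410873 ]
at [ 399.5 -282.2  100. ] [3.11  0.225 3.138] F [-0.9 -0.3 -0.3] t 4.2 w -0.4 cm [1.35 0.99 0.75]
```

```bash
cat >> h.py <<'E'
def go(p,rpy):
    s=read_state(); R=Ro.from_euler('xyz',s['tool_rot']); T=Ro.from_euler('xyz',rpy)
    shift(p); print('rot',np.round(np.degrees((R.inv()*T).as_rotvec()),2),'cm after rot',np.round(T.as_matrix().T@(np.array(p)-s['eef_pos'])/10,2),'q',np.round(s['qpos'],2))
E
python3 -c "
from h import *
go([387,-272,100],[np.pi,0.1,np.pi])"
```

```text
at [ 399.5 -282.2  100. ] [3.11  0.225 3.138] F [-0.9 -0.3 -0.3] t 4.2 w -0.4 cm [ 1.22  1.02 -0.25]
rot [ 1.76  7.15 -0.1 ] cm after rot [ 1.24  1.02 -0.12] q [ 0.69  0.59 -0.02  2.22 -0.72  0.23  2.94]
```

Emit:
move_arm(targets="-1 0 0 -1 1.76 7.15 0; -1 1.24 1.02 0.8 0 0 0; -1 0 0 0 0 0 0; -1 0 0 0 0 0 0")

```text
clock: 4.53
eef_pos: [387.4, -269.6, 92.2]
tool_rot: [3.118, 0.16, -3.141]
force: [0.3, -0.5, -0.0]
width: 0.4
gripper_force: 0.0
```

```bash
python3 -c "
from h import *
go([387,-272,70],[np.pi,0.1,np.pi])"
```

```text
at [ 387.4 -269.6   92.2] [ 3.118  0.16  -3.141] F [ 0.3 -0.5 -0. ] t 4.5 w 0.4 cm [ 0.4  -0.29  2.18]
rot [1.33 3.43 0.06] cm after rot [ 0.26 -0.24  2.2 ] q [ 0.57  0.59  0.09  2.23 -0.69  0.26  2.88]
```

Emit:
move_arm(targets="-1 0.26 -0.24 0.6 1.33 3.43 0; -1 0 0 0.6 0 0 0; -1 0 0 0.4 0 0 0; -1 0 0 0.2 0 0 0; -1 0 0 0 0 0 0")

```text
clock: 4.95
eef_pos: [386.3, -273.7, 73.6]
tool_rot: [3.141, 0.101, 3.138]
force: [0.1, -0.2, -1.0]
width: -0.3
gripper_force: 0.0
```

```bash
python3 -c "
from h import *
go([387,-272,62],[np.pi,0.1,np.pi])"
```

```text
at [ 386.3 -273.7   73.6] [3.141 0.101 3.138] F [ 0.1 -0.2 -1. ] t 5.0 w -0.3 cm [0.05 0.17 1.16]
rot [-0.01  0.08 -0.19] cm after rot [0.05 0.17 1.16] q [ 0.48  0.64  0.18  2.21 -0.67  0.27  2.83]
```

Emit:
move_arm(targets="-1 0 0.15 0.5 0 0 0; -1 0 0 0.3 0 0 0; -1 0 0 0.2 0 0 0; -1 0 0 0 0 0 0; -1 0 0 0 0 0 0")

```text
clock: 5.37
eef_pos: [387.3, -273.3, 66.1]
tool_rot: [-3.139, 0.103, 3.138]
force: [-7.8, 0.5, 26.8]
width: -0.1
gripper_force: 14.4
```

Emit:
move_arm(targets="-1 0 0 0.15 0 0 0; -1 0 0 0 0 0 0")

```text
clock: 5.53
eef_pos: [387.3, -273.3, 65.7]
tool_rot: [-3.139, 0.104, 3.138]
force: [-10.3, 2.6, 44.2]
width: 0.1
gripper_force: 22.4
```

```bash
python3 - <<'E'
from h import *
d=grab('wrist','w2.png');s=grab('side')
c=cv2.resize(s['color'][130:270,280:410],None,fx=4,fy=4,interpolation=cv2.INTER_CUBIC)
a=cv2.resize(d['color'],None,fx=.85,fy=.85)[:,60:330]
c=c[:408]; cv2.imwrite('pics/m2.png',np.hstack([c,a[:c.shape[0]]])[:,:,::-1])
E
```

```text
(no output)
```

View pics/m2.png

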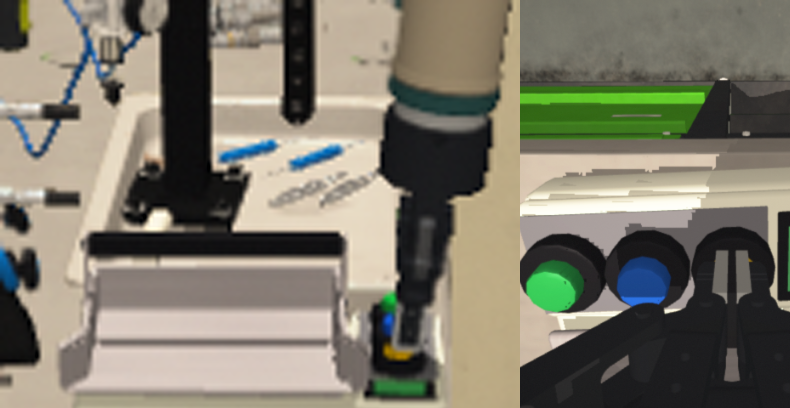

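Emit:
move_arm(targets="-1 0 0 -0.5 0 0 0; -1 -0.3 0.1 -0.4 0 0 0; -1 -0.3 0 0 0 0 0; -1 0 0 0 0 0 0; -1 0 0 0 0 0 0")

```text
clock: 6.05
eef_pos: [394.1, -270.7, 72.0]
tool_rot: [-3.14, 0.101, -3.141]
force: [0.7, 0.1, 0.9]
width: -0.3
gripper_force: 0.6
```

Emit:
move_arm(targets="-1 0 0 0.3 0 0 0; -1 0 0 0 0 0 0")

```text
clock: 6.22
eef_pos: [394.1, -270.8, 68.7]
tool_rot: [-3.14, 0.101, 3.141]
force: [1.5, 0.4, 2.6]
width: 0.3
gripper_force: 1.5
```

Emit:
move_arm(targets="-1 0 0 0.2 0 0 0; -1 0 0 0 0 0 0")

```text
clock: 6.38
eef_pos: [394.1, -270.8, 67.2]
tool_rot: [-3.14, 0.101, 3.141]
force: [-0.8, 0.9, 6.8]
width: -0.1
gripper_force: 2.9
```

Emit:
move_arm(targets="-1 0 0 0.2 0 0 0; -1 0 0 0 0 0 0")

```text
clock: 6.55
eef_pos: [394.2, -270.8, 66.6]
tool_rot: [-3.14, 0.103, 3.141]
force: [-2.9, 2.4, 24.1]
width: 0.0
gripper_force: 12.0
```

Emit:
move_arm(targets="-1 0 0 0.15 0 0 0; -1 0 0 0 0 0 0")

```text
clock: 6.72
eef_pos: [394.2, -270.8, 66.2]
tool_rot: [-3.14, 0.104, 3.14]
force: [-6.1, 4.3, 37.7]
width: -0.1
gripper_force: 19.1
```

The profile shows contact at 72, a spring of about 4 N, and a rigid stop at 67, so tare is pressed. Next is the pan's bar.

Emit:
move_arm(targets="1 0.1 0 -1 0 0 0; 1 0.4 0 -4 0 0 0; 1 0.4 0 -4 0 0 0; 1 0.4 0 -4 0 0 0; 1 0.2 0 -4 0 5.8 0")

```text
clock: 7.13
eef_pos: [356.6, -269.8, 229.6]
tool_rot: [3.138, 0.003, 3.133]
force: [1.9, 1.8, -1.9]
width: 60.2
gripper_force: 0.0
```

Emit:
move_arm(targets="1 -3.2 -0.4 0 0 0 0; 1 -3.2 -0.4 0 0 0 0; 1 -3.2 -0.4 0 0 0 -5; 1 0 0 0 0 0 0; 1 0 0 0 0 0 0")

```text
clock: 7.55
eef_pos: [460.0, -281.5, 227.9]
tool_rot: [-3.141, 0.006, -3.052]
force: [-0.8, -0.5, -0.9]
width: 85.0
gripper_force: 0.0
```

```bash
python3 - <<'E'
from h import *
go([520,-289,200],[np.pi,0,np.pi+.08])
d=grab('wrist','w3.png')
E
```

```text
at [ 460.  -281.5  227.9] [-3.141  0.006 -3.052] F [-0.8 -0.5 -0.9] t 7.5 w 85.0 cm [-5.89 -1.28  2.83]
rot [-0.04  0.37  0.57] cm after rot [-5.92 -1.22  2.79] q [ 0.11  0.53  0.58  1.85 -0.38  0.87  2.54]
```

View pics/w3.png

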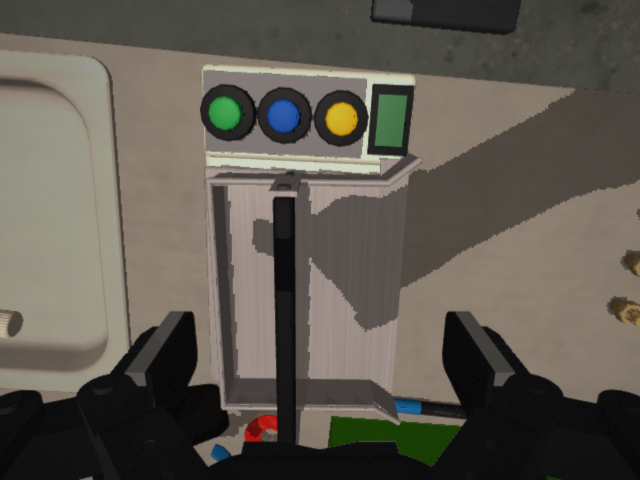

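The wrist view shows the bar running from (285,195) down to (287,400), with the mouth on the right. The keys are at the top.

```bash
python3 - <<'E'
from h import *
d=cams.get_image('wrist')
a,b=onz(d,285,200,139),onz(d,287,400,139); print(a,b,np.arctan2(b[1]-a[1],b[0]-a[0]))
print('inner walls floor z58: left', onz(d,225,380,58),onz(d,228,185,91),onz(d,408,180,58))
for u,v in [(204,67),(414,76),(205,170),(381,172)]: print(onz(d,u,v,51))
for u,v in [(225,113),(284,116),(343,119)]: print('key',onz(d,u,v,71))
E
```

```text
[ 435.5 -302.6  139. ] [ 567.9 -293.   139. ] 0.0723808864425704
inner walls floor z58: left [ 616.7 -349.6   58. ] [ 439.4 -344.2   91. ] [ 430.6 -217.9   58. ]
[ 365.2 -371.    51. ]
[ 358.1 -223.2   51. ]
[ 437.5 -369.9   51. ]
[ 427.4 -237.6   51. ]
key [ 394.2 -351.4   71. ]
key [ 392.7 -311.4   71. ]
key [ 391.1 -271.2   71. ]
```

Emit:
move_arm(targets="1 -3 -0.9 1 0 0 0.9; 1 -3.05 -0.85 1.8 0 0 0; 1 0 0 3 0 0 0; 1 0 0 2 0 0 0; 1 0 0 0 0 0 0")

```text
clock: 8.07
eef_pos: [517.6, -293.1, 147.3]
tool_rot: [3.138, -0.0, -3.071]
force: [-0.7, 0.4, -0.9]
width: 85.4
gripper_force: 0.0
```

```bash
python3 - <<'E'
from h import *
go([521,-295,111],[np.pi,0,np.pi+.072])
E
```

```text
at [ 517.6 -293.1  147.3] [ 3.138 -0.    -3.071] F [-0.7  0.4 -0.9] t 8.1 w 85.4 cm [-0.32 -0.23  3.62]
rot [ 0.23 -0.01 -0.1 ] cm after rot [-0.32 -0.21  3.63] q [ 0.16  0.71  0.51  1.77 -0.47  0.79  2.54]
```

Emit:
move_arm(targets="1 -0.3 -0.2 2 0 0 0; 1 0 0 1.6 0 0 0; -1 0 0 0 0 0 0; -1 0 0 0 0 0 0; -1 0 0 0 0 0 0")

```text
clock: 8.48
eef_pos: [524.9, -297.4, 117.2]
tool_rot: [-3.139, 0.009, -3.071]
force: [0.3, 0.2, 0.4]
width: 51.7
gripper_force: 0.0
```

Emit:
move_arm(targets="-1 0 0 0 0 0 0; -1 0 0 0 0 0 0; -1 0 0 0 0 0 0")

```text
clock: 8.73
eef_pos: [525.4, -297.2, 116.6]
tool_rot: [-3.139, 0.009, -3.069]
force: [0.2, -11.1, 5.7]
width: 12.3
gripper_force: 4.1
```

```bash
python3 - <<'E'
from h import *
go([521,-295,111],[np.pi,0,np.pi+.072])
E
```

```text
at [ 525.4 -297.2  116.6] [-3.139  0.009 -3.069] F [  0.2 -11.1   5.7] t 8.7 w 12.3 cm [0.43 0.26 0.56]
rot [-0.15  0.54  0.01] cm after rot [0.42 0.25 0.56] q [ 0.18  0.75  0.48  1.77 -0.5   0.73  2.57]
```

Emit:
move_arm(targets="-1 0 0 0 0 0 0; -1 0 0 0 0 0 0; -1 0 0 -0.5 0 0 0; -1 0 0 -1 0 0 0; -1 0 0 -1 0 0 0")

```text
clock: 9.15
eef_pos: [523.9, -295.8, 140.4]
tool_rot: [3.141, 0.006, -3.07]
force: [0.4, -0.2, -5.0]
width: 11.0
gripper_force: 58.6
```

```bash
python3 - <<'E'
from h import *
go([520,-115,170],[np.pi,0,np.pi])
E
```

```text
at [ 523.9 -295.8  140.4] [ 3.141  0.006 -3.07 ] F [ 0.4 -0.2 -5. ] t 9.2 w 11.0 cm [-0.93 18.06 -2.95]
rot [0.05 0.32 4.13] cm after rot [ 0.39 18.08 -2.96] q [ 0.16  0.72  0.51  1.76 -0.48  0.78  2.55]
```

Emit:
move_arm(targets="-1 0 0 -2 0 0 0; -1 0.5 3.5 0 0 0 1.4; -1 0.6 3.5 0 0 0 1.4; -1 0.6 3.5 0 0 0 1.4; -1 0.6 3.5 0 0 0 0")

```text
clock: 9.57
eef_pos: [495.8, -156.1, 160.9]
tool_rot: [3.141, 0.008, 3.138]
force: [1.0, 0.7, -4.4]
width: 10.7
gripper_force: 59.0
```

Emit:
move_arm(targets="-1 0.6 2.5 2 0 0 0; -1 0 0 3 0 0 0; -1 0 0 2 0 0 0; -1 0 0 0 0 0 0; -1 0 0 0 0 0 0")

```text
clock: 9.98
eef_pos: [490.9, -132.6, 90.3]
tool_rot: [-3.141, 0.007, 3.14]
force: [0.4, -0.2, -5.2]
width: 10.7
gripper_force: 59.3
```

```bash
python3 - <<'E'
from h import *
go([493,-121,61],[np.pi,0,np.pi])
E
```

```text
at [ 490.9 -132.6   90.3] [-3.141  0.007  3.14 ] F [ 0.4 -0.2 -5.2] t 10.0 w 10.7 cm [-0.19  1.16  2.93]
rot [-0.01  0.38 -0.09] cm after rot [-0.21  1.16  2.93] q [-0.09  0.7   0.46  2.05 -0.6   0.52  2.37]
```

Emit:
move_arm(targets="-1 -0.2 0.6 1 0 0 0; -1 0 0.5 1 0 0 0; -1 0 0 0.4 0 0 0; -1 0 0 0.3 0 0 0; -1 0 0 0.1 0 0 0")

```text
clock: 10.4
eef_pos: [493.3, -121.6, 61.9]
tool_rot: [-3.141, 0.008, 3.14]
force: [0.3, -0.8, -4.1]
width: 10.9
gripper_force: 59.3
```

Emit:
move_arm(targets="-1 0 0 0.1 0 0 0; -1 0 0 0 0 0 0")

```text
clock: 10.57
eef_pos: [493.4, -121.8, 61.7]
tool_rot: [-3.141, 0.008, 3.14]
force: [-0.9, 0.2, -0.5]
width: 10.9
gripper_force: 59.9
```

Emit:
move_arm(targets="1 0 0 0 0 0 0; 1 0 0 0 0 0 0; 1 0 0 0 0 0 0; 1 0 0 0 0 0 0; 1 0 0 -1 0 0 0")

```text
clock: 10.98
eef_pos: [492.6, -121.4, 70.6]
tool_rot: [3.142, 0.006, 3.14]
force: [0.2, -1.1, -0.6]
width: 70.6
gripper_force: 0.0
```

Emit:
move_arm(targets="1 0 0 -4 0 0 0; 1 0 0 -4 0 0 0; 1 0 0 -4 0 0 0; 1 0 0 -4 0 0 0; 1 0 4 -2 0 0 0")

```text
clock: 11.4
eef_pos: [493.8, -92.7, 256.1]
tool_rot: [-3.134, 0.018, 3.129]
force: [1.2, -0.2, -0.0]
width: 85.3
gripper_force: 0.0
```

Emit:
move_arm(targets="1 0 4 0 0 0 0; 1 0 4 0 0 0 0; 1 0 4 0 0 0 0; 1 0 4 0 0 0 0; 1 0 4 0 0 0 0")

```text
clock: 11.82
eef_pos: [491.8, 117.6, 250.8]
tool_rot: [3.141, 0.009, 3.14]
force: [0.7, 0.0, 1.0]
width: 85.4
gripper_force: 0.0
```

Emit:
move_arm(targets="1 0 4 0 0 0 0; 1 0 4 0 0 0 0; 1 0 4 0 0 0 0; 1 0 0 0 0 0 0; 1 0 0 0 0 0 0")

```text
clock: 12.23
eef_pos: [491.7, 238.5, 249.8]
tool_rot: [-3.141, 0.008, -3.137]
force: [0.5, -1.2, 0.2]
width: 85.5
gripper_force: 0.0
```

```bash
python3 - <<'E'
from h import *
go([480,330,250],[np.pi,0,np.pi])
d=grab('wrist','w4.png')
E
```

```text
at [491.7 238.5 249.8] [-3.141  0.008 -3.137] F [ 0.5 -1.2  0.2] t 12.2 w 85.5 cm [ 1.13  9.15 -0.03]
rot [-0.02  0.44  0.25] cm after rot [ 1.17  9.15 -0.02] q [-0.96  0.54  0.69  1.81 -0.41  0.94  1.49]
```

View pics/w4.png

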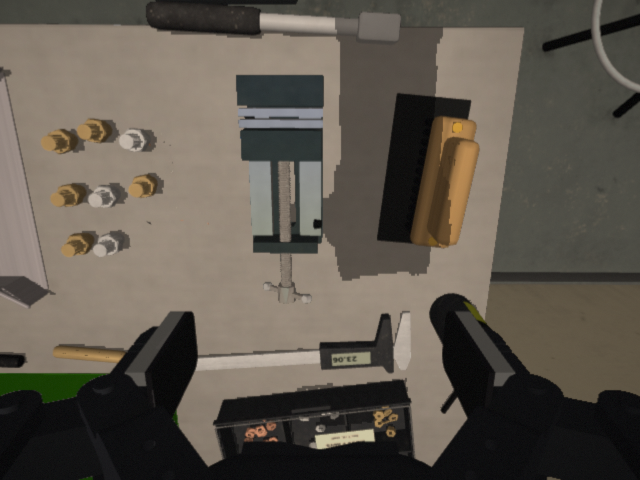

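The wrist view shows the brush rib top from about (466,142) to (447,243) and the mat corners at (397,94), (470,100) and (379,240). The bottle's top is at (450,310).

```bash
python3 - <<'E'
from h import *
d=cams.get_image('wrist')
a,b=onz(d,466,142,89),onz(d,447,243,89); print(a,b,(a+b)/2,np.arctan2(b[1]-a[1],b[0]-a[0]))
print('mat',[onz(d,*p,3) for p in [(397,94),(470,100),(379,240)]])
print('bottle',onz(d,450,310,130))
for p in [(59,141),(94,130),(133,139),(143,186),(103,196),(67,196),(76,244),(107,244)]: print('fit',onz(d,*p,25))
print('lip',onz(d,8,80,0),onz(d,46,300,0))
E
```

```text
[442.2 338.8  89. ] [516.7 332.3  89. ] [479.45 335.55  89.  ] -0.08702794191144503
mat [array([408.4, 303.5,   3. ]), array([413.4, 367.5,   3. ]), array([542.1, 293.5,   3. ])]
bottle [551.6 325.8 130. ]
fit [446.9  14.5  25. ]
fit [437.8  45.8  25. ]
fit [445.1  77.7  25. ]
fit [485.4  81.1  25. ]
fit [494.4  44.6  25. ]
fit [494.4  12.8  25. ]
fit [539.1  13.   25. ]
fit [539.1  41.4  25. ]
lip [397.  -35.4   0. ] [607.8 -43.4   0. ]
```

Emit:
move_arm(targets="1 0.6 3.2 1 0 0 2.6; 1 0.6 3.2 3 0 0 2.6; 1 0.4 3 3 0 0 0; 1 0 0 0 0 0 0; 1 0 0 0 0 0 0")

```text
clock: 12.75
eef_pos: [480.6, 326.9, 180.4]
tool_rot: [-3.139, 0.005, 3.05]
force: [1.3, -0.7, 0.7]
width: 85.6
gripper_force: 0.0
```

```bash
python3 - <<'E'
from h import *
go([472,336,57],[np.pi,0.005,np.pi-.087])
t=grab('top');s=grab('side')
def m(d,lo,hi,box):
    h=cv2.cvtColor(d['color'],cv2.COLOR_RGB2HSV);k=np.zeros(h.shape[:2],np.uint8);x0,y0,x1,y1=box
    k[y0:y1,x0:x1]=cv2.inRange(h,np.array(lo),np.array(hi))[y0:y1,x0:x1]
    ys,xs=np.nonzero(k);return xs.mean(),ys.mean(),len(xs)
a=m(t,(32,140,100),(45,255,255),(130,180,170,215));b=m(s,(32,140,80),(45,255,255),(242,315,262,332));print(a,b,tri(ray(t,*a[:2]),ray(s,*b[:2])))
E
```

```text
at [480.6 326.9 180.4] [-3.139  0.005  3.05 ] F [ 1.3 -0.7  0.7] t 12.8 w 85.6 cm [ 1.    0.86 12.33]
rot [-0.16  0.02 -0.25] cm after rot [ 0.99  0.83 12.34] q [-1.05  0.68  0.66  1.78 -0.52  0.86  1.33]
(np.float64(142.4), np.float64(194.53333333333333), 30) (np.float64(252.0), np.float64(323.4621212121212), 132) (array([616.8, 372.7, 124.9]), 0.7)
```

Emit:
move_arm(targets="1 0.2 0.4 4 0 0 0; 1 0.2 0.4 4 0 0 0; 1 0 0 3 0 0 0; 1 0 0 1.3 0 0 0; 1 0 0 0 0 0 0")

```text
clock: 13.27
eef_pos: [479.1, 333.4, 57.8]
tool_rot: [-3.139, 0.006, 3.047]
force: [0.3, -0.8, 0.5]
width: 85.4
gripper_force: 0.0
```

```bash
python3 - <<'E'
from h import *
go([477,336,57],[np.pi,0.005,np.pi-.087])
E
```

```text
at [479.1 333.4  57.8] [-3.139  0.006  3.047] F [ 0.3 -0.8  0.5] t 13.3 w 85.4 cm [0.24 0.24 0.08]
rot [-0.15  0.05 -0.46] cm after rot [0.24 0.24 0.08] q [-0.97  0.84  0.52  1.85 -0.66  0.63  1.43]
```

Close on it, then lift.

Emit:
move_arm(targets="-1 0 0.2 0 0 0 0; -1 0 0 0 0 0 0; -1 0 0 0 0 0 0; -1 0 0 0 0 0 0; -1 0 0 0 0 0 0")

```text
clock: 13.68
eef_pos: [480.1, 338.4, 60.2]
tool_rot: [3.14, 0.009, 3.05]
force: [-1.3, -0.2, 0.1]
width: 25.4
gripper_force: 0.0
```

Emit:
move_arm(targets="-1 0 0 0 0 0 0; -1 0 0 0 0 0 0; -1 0 0 0 0 0 0; -1 0 0 0 0 0 0")

```text
clock: 14.02
eef_pos: [480.0, 338.4, 60.0]
tool_rot: [3.14, 0.009, 3.05]
force: [-1.1, 0.8, 6.6]
width: 17.4
gripper_force: 58.9
```

Emit:
move_arm(targets="-1 0 0 -2 0 0 0; -1 0 0 -4 0 0 0; -1 0 0 -4 0 0 0; -1 0 0 -2 0 0 0; -1 0 0 0 0 0 0")

```text
clock: 14.43
eef_pos: [481.4, 339.1, 183.7]
tool_rot: [3.136, 0.015, 3.049]
force: [0.1, 0.0, -1.8]
width: 17.1
gripper_force: 59.3
```

```bash
python3 - <<'E'
from h import *
go([515,122,150],[np.pi,0.005,np.pi])
d=grab('side')
c=cv2.resize(d['color'][200:400,220:420],None,fx=3,fy=3,interpolation=cv2.INTER_CUBIC)
cv2.imwrite('pics/s5.png',c[:,:,::-1])
E
```

```text
at [481.4 339.1 183.7] [3.136 0.015 3.049] F [ 0.1  0.  -1.8] t 14.4 w 17.1 cm [ -5.3  -21.33   3.33]
rot [ 0.27  0.57 -5.28] cm after rot [ -3.35 -21.71   3.39] q [-1.07  0.68  0.66  1.77 -0.53  0.86  1.31]
```

View pics/s5.png

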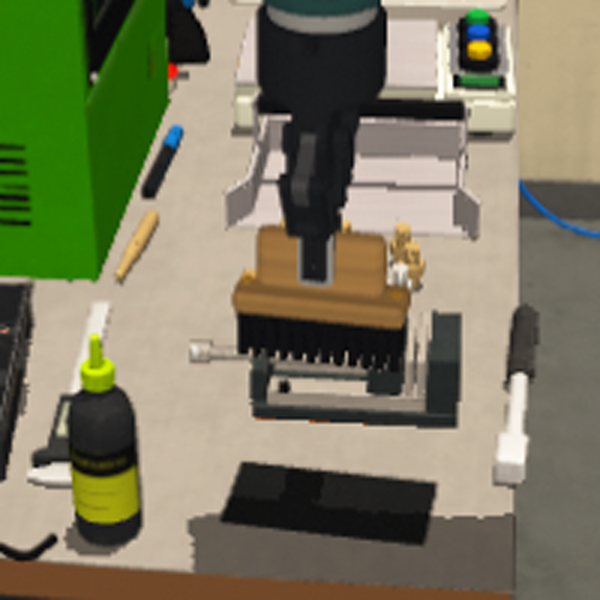

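Emit:
move_arm(targets="-1 -0.5 -3.6 0 0 0 -2.6; -1 -0.6 -3.6 0 0 0 -2.6; -1 -0.8 -3.6 0 0 0 0; -1 -0.8 -3.6 0 0 0 0; -1 -0.6 -3.6 0 0 0 0")

```text
clock: 14.9
eef_pos: [505.3, 155.8, 177.6]
tool_rot: [-3.14, 0.005, 3.141]
force: [1.0, -0.9, -1.2]
width: 17.0
gripper_force: 59.2
```

Emit:
move_arm(targets="-1 0 -3 0 0 0 0; -1 0 0 0 0 0 0; -1 0 0 0 0 0 0")

```text
clock: 15.15
eef_pos: [505.3, 125.2, 178.1]
tool_rot: [-3.14, 0.005, 3.136]
force: [-0.8, 0.7, -1.3]
width: 17.1
gripper_force: 59.3
```

```bash
python3 - <<'E'
from h import *
go([515,122,62],[np.pi,0.005,np.pi])
d=grab('wrist','w6.png');t=grab('top','t6.png')
cv2.imwrite('pics/m6.png',np.vstack([cv2.resize(d['color'],(560,420))[:300],cv2.resize(t['color'][180:330,250:480],(560,365),interpolation=cv2.INTER_CUBIC)[:300]])[:,:,::-1])
E
```

```text
at [505.3 125.2 178.1] [-3.14   0.005  3.136] F [-0.8  0.7 -1.3] t 15.2 w 17.1 cm [-0.92 -0.29 11.61]
rot [-0.09  0.   -0.34] cm after rot [-0.92 -0.32 11.61] q [-0.7   0.59  0.61  1.95 -0.48  0.75  1.76]
```

View pics/m6.png

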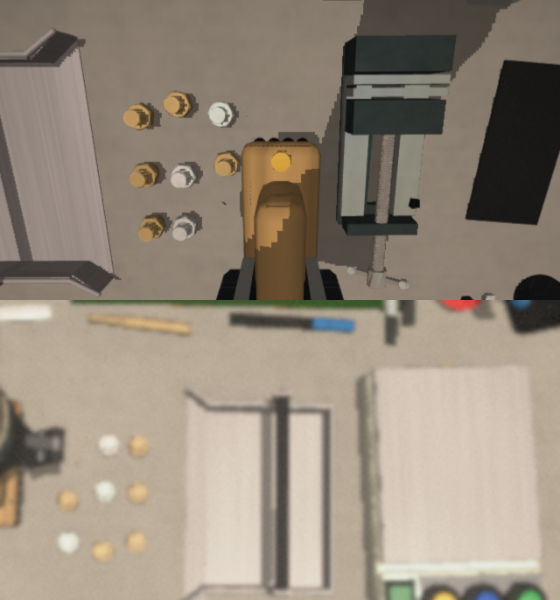

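The composite shows the pan at rest with its bar vertical at top pixel column 366, rows 220 to 298. The mouth faces the fittings, which are untouched.

```bash
python3 - <<'E'
from h import *
d=cams.get_image('wrist');t=cams.get_image('top')
print('bar',onz(t,365.5,220,84),onz(t,366,298,84))
print('lip',onz(d,93,57,0),onz(d,128,310,0), onz(d,105,150,0))
print('inner walls', onz(d,75,75,3),onz(d,110,302,3))
E
```

```text
bar [ 579.4 -118.6   84. ] [ 404.8 -120.7   84. ]
lip [398.2 -29.8   0. ] [594.4 -32.    0. ] [462.3 -31.2   0. ]
inner walls [410.2 -42.8   3. ] [585.6 -44.3   3. ]
```

Emit:
move_arm(targets="-1 -1.2 -0.3 2 0 0 -0.3; -1 0 0 3 0 0 0; -1 0 0 3 0 0 0; -1 0 0 2 0 0 0; -1 0 0 1 0 0 0")

```text
clock: 15.77
eef_pos: [517.2, 125.7, 66.5]
tool_rot: [-3.141, 0.003, -3.135]
force: [0.6, -0.1, -0.8]
width: 16.8
gripper_force: 59.3
```

Emit:
move_arm(targets="-1 0 0 0 0 0 0; -1 0 0 0 0 0 0")

```text
clock: 15.93
eef_pos: [519.3, 124.9, 69.4]
tool_rot: [-3.141, 0.008, -3.137]
force: [0.1, 0.6, -1.7]
width: 17.0
gripper_force: 59.3
```

```bash
python3 - <<'E'
from h import *
go([518,118,61],[np.pi,0.005,np.pi])
E
```

```text
at [519.3 124.9  69.4] [-3.141  0.008 -3.137] F [ 0.1  0.6 -1.7] t 15.9 w 17.0 cm [ 0.14 -0.69  0.84]
rot [-0.03  0.16  0.28] cm after rot [ 0.14 -0.69  0.84] q [-0.58  0.76  0.45  1.99 -0.63  0.53  1.89]
```

Emit:
move_arm(targets="-1 0 0 0.4 0 0 0; -1 0 0 0.4 0 0 0; -1 0 -0.4 0 0 0 0; -1 0 -0.8 0 0 0 0; -1 0 -0.8 0 0 0 0")

```text
clock: 16.35
eef_pos: [519.6, 103.7, 61.9]
tool_rot: [-3.141, 0.009, -3.137]
force: [-0.3, 0.1, -2.0]
width: 17.0
gripper_force: 59.3
```

Emit:
move_arm(targets="-1 0 -0.8 0 0 0 0; -1 0 -0.8 0 0 0 0; -1 0 -0.8 0 0 0 0; -1 0 -0.8 0 0 0 0; -1 0 -0.8 0 0 0 0")

```text
clock: 16.77
eef_pos: [519.5, 63.3, 61.4]
tool_rot: [-3.141, 0.008, -3.138]
force: [0.4, 1.5, -2.2]
width: 17.4
gripper_force: 59.3
```

```bash
python3 - <<'E'
from h import *
go([518,-76,62],[np.pi,0.005,np.pi])
E
```

```text
at [519.5  63.3  61.4] [-3.141  0.008 -3.138] F [ 0.4  1.5 -2.2] t 16.8 w 17.4 cm [  0.2  -13.93  -0.05]
rot [-0.03  0.17  0.2 ] cm after rot [  0.15 -13.93  -0.06] q [-0.44  0.75  0.41  2.02 -0.63  0.48  2.01]
```

Emit:
move_arm(targets="-1 0 -0.9 0 0 0 0; -1 0 -0.9 0 0 0 0; -1 0 -0.9 0 0 0 0; -1 0 -0.9 0 0 0 0; -1 0 -0.9 -0.03 0 0 0")

```text
clock: 17.18
eef_pos: [519.6, 18.6, 61.7]
tool_rot: [-3.141, 0.008, -3.138]
force: [0.4, 0.5, -1.3]
width: 17.1
gripper_force: 59.4
```

Emit:
move_arm(targets="-1 0 -0.9 -0.03 0 0 0; -1 0 -0.9 -0.03 0 0 0; -1 0 -0.9 -0.03 0 0 0; -1 0 -0.9 0 0 0 0; -1 0 -0.9 0 0 0 0")

```text
clock: 17.6
eef_pos: [519.2, -22.3, 62.7]
tool_rot: [3.136, 0.006, -3.137]
force: [-0.7, 17.4, 5.0]
width: 17.4
gripper_force: 61.0
```

```bash
python3 - <<'E'
from h import *
go([518,-76,63],[np.pi,0.005,np.pi])
t=grab('top');w=grab('wrist')
cv2.imwrite('pics/m7.png',np.vstack([cv2.resize(w['color'],(560,420))[:300],cv2.resize(t['color'][180:330,250:480],(560,365),interpolation=cv2.INTER_CUBIC)[:300]])[:,:,::-1])
E
```

```text
at [519.2 -22.3  62.7] [ 3.136  0.006 -3.137] F [-0.7 17.4  5. ] t 17.6 w 17.4 cm [ 0.15 -5.36 -0.06]
rot [0.34 0.03 0.28] cm after rot [ 0.12 -5.37 -0.03] q [-0.26  0.74  0.38  2.03 -0.6   0.48  2.15]
```

View pics/m7.png

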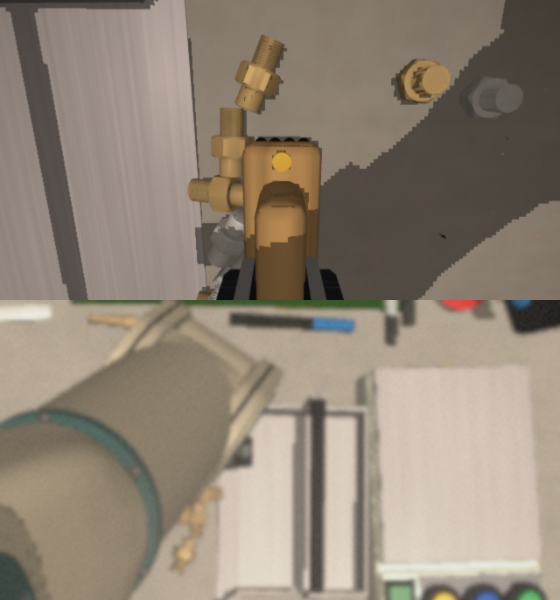

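The pan has moved about 35 mm towards the scale. Several fittings lie toppled at its lip, near wrist crop (190 to 260, 75 to 250), and two of row 1 are still standing. I'll measure where the lip is now.

```bash
python3 - <<'E'
from h import *
go([518,-30,63],[np.pi,0.005,np.pi])
d=cams.get_image('wrist');t=cams.get_image('top')
print('lip',onz(d,214,2,0),onz(d,230,300,0))
print('bar',onz(t,250+317/2.435,180+101/2.433,84),onz(t,250+317/2.435,180+289/2.433,84))
print('back wall',onz(t,250+364/2.435,180+200/2.433,36),'scale edge',onz(t,250+372/2.435,180+150/2.433,51))
for p in [(218,190),(248,215),(263,165),(297,85),(260,260),(485,92),(565,112)]: print(onz(d,*p,12))
E
```

```text
at [519.2 -23.1  62.8] [ 3.136  0.006 -3.138] F [-0.5  7.4  0.9] t 17.7 w 16.9 cm [ 0.12 -0.68 -0.03]
rot [0.3  0.05 0.21] cm after rot [ 0.12 -0.69 -0.02] q [-0.26  0.74  0.38  2.03 -0.6   0.48  2.15]
lip [402.  -68.2   0. ] [543.3 -69.8   0. ]
bar [ 576.7 -151.8   84. ] [ 403.7 -152.    84. ]
back wall [ 490.1 -204.4   36. ] scale edge [ 536.7 -209.4   51. ]
[481.8 -69.2  12. ]
[493.6 -56.   12. ]
[470.3 -48.1  12. ]
[436.1 -32.3  12. ]
[516.2 -51.2  12. ]
[438.6  48.9  12. ]
[446.8  84.9  12. ]
```

The pan is now braced against the scale, with its lip at y of about -69 and its middle at about -149. I'll continue slowly and watch the force.

Emit:
move_arm(targets="-1 0.1 -0.5 0 0 0 0; -1 0.1 -0.5 0 0 0 0; -1 0.1 -0.5 0 0 0 0; -1 0 -0.5 0 0 0 0; -1 0 -0.5 0 0 0 0")

```text
clock: 18.22
eef_pos: [516.0, -32.1, 63.1]
tool_rot: [3.114, 0.001, -3.13]
force: [2.5, 42.2, 15.2]
width: 16.9
gripper_force: 85.2
```

Emit:
move_arm(targets="-1 0 -0.5 0 0 0 0; -1 0 -0.5 0 0 0 0; -1 0 -0.5 0 0 0 0; -1 0 0 0 0 0 0")

```text
clock: 18.55
eef_pos: [510.4, -46.8, 62.1]
tool_rot: [3.114, -0.01, -3.119]
force: [-8.8, 33.7, 16.2]
width: 17.1
gripper_force: 96.9
```

```bash
python3 - <<'E'
from h import *
go([515,-112,63],[np.pi,0.005,np.pi])
w=grab('wrist','w8.png');t=grab('top','t8.png')
E
```

```text
at [510.4 -46.8  62.1] [ 3.114 -0.01  -3.119] F [-8.8 33.7 16.2] t 18.6 w 17.1 cm [-0.31 -6.52 -0.28]
rot [ 1.6  -0.85  1.27] cm after rot [-0.46 -6.52 -0.09] q [-0.18  0.74  0.36  2.03 -0.59  0.49  2.22]
```

```bash
python3 - <<'E'
import cv2,numpy as np
w=cv2.imread('pics/w8.png');t=cv2.imread('pics/t8.png')
cv2.imwrite('pics/m8.png',np.vstack([cv2.resize(w[0:350,60:500],(660,525))[80:,:],])[:600])
a=cv2.resize(w[0:350,90:470],(570,525)); b=cv2.resize(t[190:310,320:420],(230,276),interpolation=cv2.INTER_CUBIC)
c=np.zeros((525,800,3),np.uint8);c[:,:570]=a;c[:276,570:]=b;cv2.imwrite('pics/m8.png',c)
E
```

```text
(no output)
```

View pics/m8.png

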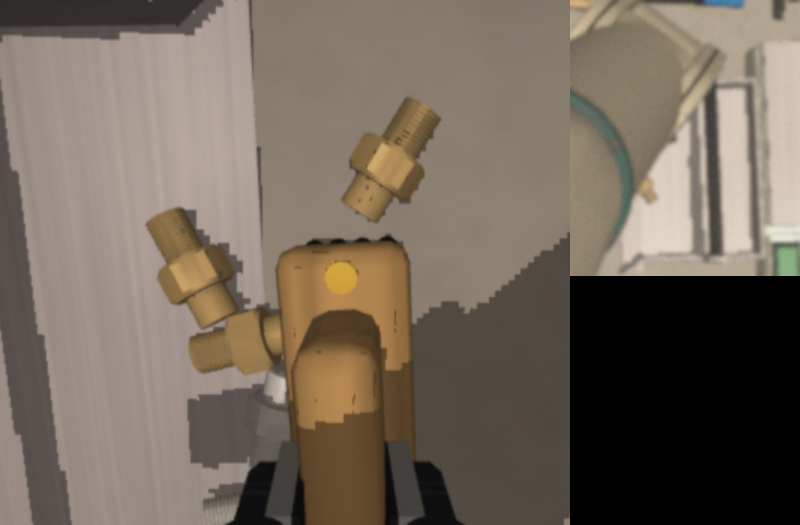

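The composite shows two brass fittings already over the lip. One grey is wedged between brush and lip, and one brass lies beside the brush end. I'll back off to free the jam, then push again.

Emit:
move_arm(targets="-1 0 1.5 0 0 0 0; -1 0 1.5 0 0 0 0; -1 0 0 0 -1.5 0 0; -1 0 0 0 0 0 0; -1 0 0 0 0 0 0")

```text
clock: 19.07
eef_pos: [516.6, -36.2, 62.7]
tool_rot: [3.116, 0.007, -3.138]
force: [-0.3, 2.2, -1.4]
width: 17.1
gripper_force: 62.9
```

```bash
python3 - <<'E'
from h import *
go([515,-112,62],[np.pi,0.008,np.pi])
w=grab('wrist','w9.png')['color']
E
```

```text
at [516.6 -36.2  62.7] [ 3.116  0.007 -3.138] F [-0.3  2.2 -1.4] t 19.1 w 17.1 cm [ 0.18 -7.58 -0.13]
rot [ 1.48 -0.04  0.19] cm after rot [ 0.16 -7.58  0.07] q [-0.2   0.74  0.36  2.03 -0.61  0.47  2.19]
```

Emit:
move_arm(targets="-1 0 1 0 1.5 0 0; -1 0 0 0 0 0 0; -1 0 -1 0 0 0 0; -1 0 -1 0 0 0 0; -1 0 -1 0 0 0 0")

```text
clock: 19.53
eef_pos: [513.0, -44.0, 62.5]
tool_rot: [3.122, -0.004, -3.127]
force: [-5.0, 36.2, 15.0]
width: 17.2
gripper_force: 92.7
```

Emit:
move_arm(targets="-1 0 -0.5 0 0 0 0; -1 0 0 0 0 0 0; -1 0 0 0 0 0 0")

```text
clock: 19.78
eef_pos: [512.1, -44.9, 62.6]
tool_rot: [3.117, -0.006, -3.123]
force: [-5.6, 31.3, 13.2]
width: 16.8
gripper_force: 90.2
```

```bash
python3 - <<'E'
from h import *
go([515,-112,62],[np.pi,0.008,np.pi])
w=grab('wrist','w9.png')['color'];t=grab('top')['color']
a=cv2.resize(w[0:350,90:470],(570,525)); b=cv2.resize(t[190:310,320:420],(230,276),interpolation=cv2.INTER_CUBIC)
c=np.zeros((525,800,3),np.uint8);c[:,:570]=a;c[:276,570:]=b;cv2.imwrite('pics/m9.png',c[:,:,::-1])
E
```

```text
at [512.1 -44.9  62.6] [ 3.117 -0.006 -3.123] F [-5.6 31.3 13.2] t 19.8 w 16.8 cm [-0.16 -6.71 -0.1 ]
rot [ 1.41 -0.79  1.08] cm after rot [-0.29 -6.71  0.07] q [-0.19  0.74  0.36  2.03 -0.59  0.49  2.21]
```

View pics/m9.png

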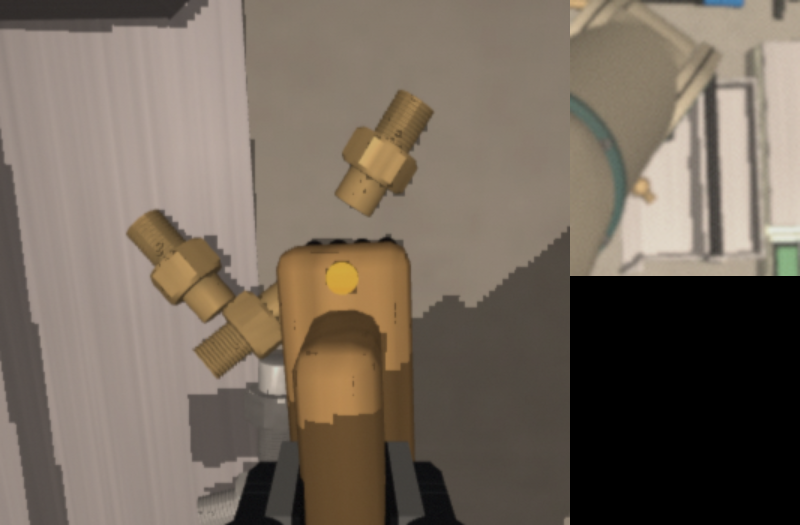

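The grey fitting lies along the lip and the brass stub sits partly under the bristle edge, because the brush rides too high at about 6 mm. I'll back off, lower until the bristles touch the bench, and retry just above it.

Emit:
move_arm(targets="-1 0 2 0 0 0 0; -1 0 2 0 0 0 0; -1 0 1 0 0 0 0; -1 0 0 0 0 0 0; -1 0 0 0 0 0 0")

```text
clock: 20.3
eef_pos: [517.1, -12.7, 63.0]
tool_rot: [-3.139, 0.009, -3.139]
force: [-0.3, -1.1, -2.0]
width: 16.9
gripper_force: 62.1
```

Emit:
move_arm(targets="-1 0 0 0.2 0 0 0; -1 0 0 0.2 0 0 0; -1 0 0 0 0 0 0")

```text
clock: 20.55
eef_pos: [516.6, -12.3, 58.5]
tool_rot: [-3.14, 0.007, -3.14]
force: [0.2, -0.8, -1.9]
width: 16.9
gripper_force: 62.2
```

Emit:
move_arm(targets="-1 0 0 0.15 0 0 0; -1 0 0 0 0 0 0; -1 0 0 0 0 0 0")

```text
clock: 20.8
eef_pos: [516.5, -11.7, 57.9]
tool_rot: [-3.141, 0.008, -3.139]
force: [-2.7, -0.5, 6.1]
width: 16.8
gripper_force: 63.2
```

```bash
python3 - <<'E'
from h import *
go([512,-112,62],[np.pi,0.008,np.pi])
E
```

```text
at [516.5 -11.7  57.9] [-3.141  0.008 -3.139] F [-2.7 -0.5  6.1] t 20.8 w 16.8 cm [  0.47 -10.02  -0.4 ]
rot [-0.05 -0.01  0.15] cm after rot [  0.45 -10.03  -0.41] q [-0.28  0.75  0.38  2.04 -0.61  0.46  2.14]
```

Emit:
move_arm(targets="-1 0.1 -0.6 -0.2 0 0 0; -1 0 -0.8 0 0 0 0; -1 0 -0.8 0 0 0 0; -1 0 -0.6 0 0 0 0; -1 0 -0.5 0 0 0 0")

```text
clock: 21.22
eef_pos: [514.4, -38.7, 59.1]
tool_rot: [3.133, 0.003, -3.133]
force: [-2.0, 17.0, 6.1]
width: 17.0
gripper_force: 66.5
```

Emit:
move_arm(targets="-1 0 -0.5 0 0 0 0; -1 0 -0.4 0 0 0 0; -1 0 -0.4 0 0 0 0")

```text
clock: 21.47
eef_pos: [512.8, -42.7, 59.1]
tool_rot: [3.121, -0.002, -3.124]
force: [-4.2, 30.1, 12.4]
width: 17.1
gripper_force: 79.3
```

```bash
python3 - <<'E'
from h import *
go([512,-112,62],[np.pi,0.008,np.pi])
E
```

```text
at [512.8 -42.7  59.1] [ 3.121e+00 -2.000e-03 -3.124e+00] F [-4.2 30.1 12.4] t 21.5 w 17.1 cm [ 0.2  -6.92 -0.43]
rot [ 1.18 -0.6   0.99] cm after rot [ 0.08 -6.93 -0.29] q [-0.19  0.74  0.36  2.03 -0.6   0.47  2.21]
```

The reaction torque shows the jam is on the far side, at x above 515, hidden by the brush. I'll back off, lift, and look from beside it.

Emit:
move_arm(targets="-1 0 2 0 0 0 0; -1 0 2 0 0 0 0; -1 0 0 -3 0 0 0; -1 0 0 -4 0 0 0; -1 0 2 -4 0 0 0")

```text
clock: 21.88
eef_pos: [514.5, -2.8, 167.8]
tool_rot: [-3.137, 0.007, 3.139]
force: [0.8, -0.1, -0.3]
width: 16.9
gripper_force: 62.1
```

Emit:
move_arm(targets="-1 1.5 3 -1 0 0 0; -1 1.5 3 0 0 0 0; -1 1 1 0 0 0 0; -1 0 0 0 0 0 0; -1 0 0 0 0 0 0")

```text
clock: 22.3
eef_pos: [474.5, 71.7, 176.3]
tool_rot: [-3.141, 0.008, -3.137]
force: [0.5, 0.0, -1.0]
width: 17.0
gripper_force: 62.1
```

```bash
python3 - <<'E'
from h import *
go([470,60,180],[np.pi,0.008,np.pi])
w=grab('wrist','w10.png')['color'];t=grab('top','t10.png')['color']
a=cv2.resize(w[0:400,0:400],(600,600)); b=cv2.resize(t[190:310,300:400],(200,240),interpolation=cv2.INTER_CUBIC)
c=np.zeros((600,800,3),np.uint8);c[:,:600]=a;c[:240,600:]=b
cv2.imwrite('pics/m10.png',c[:,:,::-1])
E
```

```text
at [474.5  71.7 176.3] [-3.141  0.008 -3.137] F [ 0.5  0.  -1. ] t 22.3 w 17.0 cm [ 0.45 -1.17 -0.37]
rot [-0.05  0.01  0.28] cm after rot [ 0.44 -1.17 -0.37] q [-0.61  0.53  0.59  2.06 -0.46  0.67  1.85]
```

View pics/m10.png

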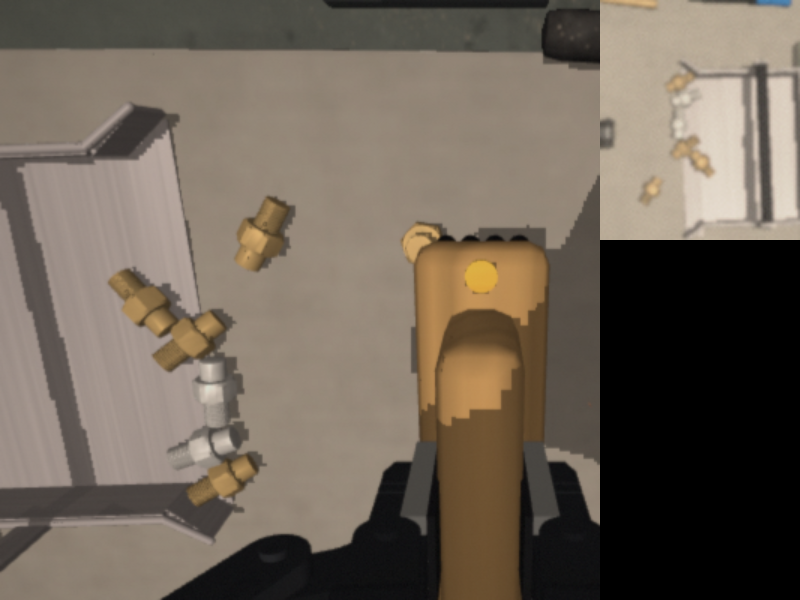

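All eight are visible:
- Five lie packed along the lip, wedged at the far flare wall.
- One brass lies outside at crop (262,233).
- One brass and, hidden by the brush, one grey still stand.

I'll compute their positions.

```bash
python3 - <<'E'
from h import *
d=cams.get_image('wrist')
for n,p,z in [('b1 in',(147,307),11),('b2',(192,338),11),('g3',(214,388),11),('g4',(207,446),11),('b5',(222,478),11),('b6 out',(262,233),11),('b7 stand',(422,240),25),('lip1',(178,130),0),('lip2',(198,290),0),('lip3',(235,505),0),('wallN base',(90,155),3),('wallF base',(165,490),3),('flareN tip',(168,110),36),('barline',(20,250),4)]:
    print(n,onz(d,p[0]/1.5,p[1]/1.5,z))
E
```

```text
b1 in [472.2 -94.5  11. ]
b2 [488.1 -74.3  11. ]
g3 [515.  -66.6  11. ]
g4 [547.9 -74.4  11. ]
b5 [567.  -68.7  11. ]
b6 out [435.7 -33.7  11. ]
b7 stand [437.1  44.2  25. ]
lip1 [388.9 -72.3   0. ]
lip2 [465.8 -73.    0. ]
lip3 [590.1 -68.4   0. ]
wallN base [ 400.3 -114.3    3. ]
wallF base [ 578.9 -105.2    3. ]
flareN tip [382.3 -59.1  36. ]
barline [ 445.1 -156.6    4. ]
```

Emit:
move_arm(targets="-1 0.3 -3.3 0 0 0 0; -1 0.35 -3.3 0 0 0 0; -1 0 0 4 0 0 0; -1 0 0 3 0 0 0; -1 0 0 0 0 0 0")

```text
clock: 22.87
eef_pos: [466.2, 4.0, 102.5]
tool_rot: [-3.14, 0.0, -3.141]
force: [-0.8, 0.2, -1.5]
width: 16.9
gripper_force: 62.0
```

```bash
python3 - <<'E'
from h import *
go([468,6,59.5],[np.pi,0.008,np.pi])
E
```

```text
at [466.2   4.  102.5] [-3.14   0.    -3.141] F [-0.8  0.2 -1.5] t 22.9 w 16.9 cm [-0.18  0.21  4.3 ]
rot [-0.07 -0.45  0.01] cm after rot [-0.15  0.2   4.3 ] q [-0.37  0.63  0.45  2.14 -0.58  0.48  2.09]
```

Emit:
move_arm(targets="-1 -0.1 0.2 2 0 0 0; -1 0 0 1.6 0 0 0; -1 0 0 0.5 0 0 0; -1 0 0 0 0 0 0; -1 0 0 0 0 0 0")

```text
clock: 23.28
eef_pos: [470.9, 7.2, 66.1]
tool_rot: [-3.141, 0.009, -3.138]
force: [-0.3, 0.6, -2.5]
width: 17.2
gripper_force: 62.0
```

```bash
python3 - <<'E'
from h import *
go([468,6,59.5],[np.pi,0.008,np.pi])
E
```

```text
at [470.9   7.2  66.1] [-3.141  0.009 -3.138] F [-0.3  0.6 -2.5] t 23.3 w 17.2 cm [ 0.3  -0.12  0.66]
rot [-0.04  0.05  0.18] cm after rot [ 0.3  -0.12  0.66] q [-0.32  0.7   0.36  2.16 -0.64  0.38  2.14]
```

Emit:
move_arm(targets="-1 0.2 0 0.35 0 0 0; -1 0 -0.4 0.25 0 0 0; -1 0 -0.8 0 0 0 0; -1 0 -0.8 0 0 0 0; -1 0 -0.8 0 0 0 0")

```text
clock: 23.7
eef_pos: [468.5, -21.3, 59.6]
tool_rot: [-3.141, 0.009, -3.138]
force: [0.5, -0.9, -0.8]
width: 16.6
gripper_force: 62.1
```

Emit:
move_arm(targets="-1 0 -0.8 0 0 0 0; -1 0 -0.8 0 0 0 0; -1 0 -0.8 -0.1 0 0 0; -1 0 -0.6 -0.1 0 0 0; -1 0 -0.6 -0.1 0 0 0")

```text
clock: 24.12
eef_pos: [467.9, -49.6, 62.8]
tool_rot: [3.131, 0.005, -3.132]
force: [0.3, 19.1, 11.2]
width: 16.8
gripper_force: 65.2
```

```bash
python3 - <<'E'
from h import *
go([468,-115,62.5],[np.pi,0.008,np.pi])
E
```

```text
at [467.9 -49.6  62.8] [ 3.131  0.005 -3.132] F [ 0.3 19.1 11.2] t 24.1 w 16.8 cm [ 0.05 -6.54 -0.04]
rot [ 0.62 -0.19  0.58] cm after rot [-0.01 -6.54  0.03] q [-0.16  0.7   0.32  2.15 -0.62  0.38  2.26]
```

The jam is friction: the fittings are forced onto the lip edge. I'll push while sawing sideways and rising slightly, so that friction helps instead of locking.

Emit:
move_arm(targets="-1 0 0.7 0.3 0 0 0; -1 -0.8 0 0 0 0 0; -1 1.4 -0.6 -0.1 0 0 0; -1 -1.4 -0.5 -0.1 0 0 0; -1 1.4 -0.5 -0.1 0 0 0")

```text
clock: 24.53
eef_pos: [468.2, -66.7, 62.4]
tool_rot: [-3.138, 0.015, -3.137]
force: [2.1, 0.3, -2.0]
width: 16.9
gripper_force: 62.2
```

Emit:
move_arm(targets="-1 -1.4 -0.4 -0.1 0 0 0; -1 1.4 -0.4 0 0 0 0; -1 -1.4 -0.4 0 0 0 0; -1 1.4 -0.4 0 0 0 0; -1 -0.6 -0.2 0 0 0 0")

```text
clock: 24.95
eef_pos: [465.7, -84.5, 63.0]
tool_rot: [-3.141, 0.004, -3.14]
force: [-1.1, 0.9, -1.2]
width: 16.9
gripper_force: 62.2
```

```bash
python3 - <<'E'
from h import *
go([468,-115,62.5],[np.pi,0.008,np.pi])
E
```

```text
at [465.7 -84.5  63. ] [-3.141  0.004 -3.14 ] F [-1.1  0.9 -1.2] t 24.9 w 16.9 cm [-0.22 -3.05  0.05]
rot [-0.03 -0.25  0.08] cm after rot [-0.23 -3.05  0.05] q [-0.1   0.7   0.33  2.15 -0.6   0.38  2.3 ]
```

Emit:
move_arm(targets="-1 -1.2 -0.6 0 0 0 0; -1 1.2 -0.6 0 0 0 0; -1 -1.2 -0.6 0 0 0 0; -1 1.2 -0.6 0 0 0 0; -1 -0.2 -0.4 0 0 0 0")

```text
clock: 25.37
eef_pos: [469.4, -112.3, 63.1]
tool_rot: [-3.141, 0.005, -3.139]
force: [-1.1, 1.6, -1.5]
width: 16.9
gripper_force: 62.1
```

Emit:
move_arm(targets="-1 0 0 0 0 0 0; -1 0 0.3 0 0 0 0; -1 0 0 -3 0 0 0; -1 0 0 -4 0 0 0; -1 0 2 -2 0 0 0")

```text
clock: 25.78
eef_pos: [471.6, -92.4, 156.5]
tool_rot: [-3.137, 0.013, 3.14]
force: [0.6, 0.0, -2.1]
width: 17.4
gripper_force: 62.2
```

```bash
cat >> h.py <<'E'
def fits(d,box,z=11):
    "brass blobs in box (u0,v0,u1,v1)"
    h=cv2.cvtColor(d['color'],cv2.COLOR_RGB2HSV);m=cv2.inRange(h,np.array((12,110,60)),np.array((26,255,255)))
    g=cv2.inRange(h,np.array((0,0,150)),np.array((180,18,255)))
    for nm,k in (('brass',m),('grey',g)):
        q=np.zeros_like(k);u0,v0,u1,v1=box;q[v0:v1,u0:u1]=k[v0:v1,u0:u1]
        n,l,s,c=cv2.connectedComponentsWithStats(q)
        for i in range(1,n):
            if s[i,4]>60: print(nm,np.round(c[i]),s[i,4],onz(d,*c[i],z))
E
python3 - <<'E'
from h import *
go([500,60,170],[np.pi,0.008,np.pi])
E
```

```text
at [471.6 -92.4 156.5] [-3.137  0.013  3.14 ] F [ 0.6  0.  -2.1] t 25.8 w 17.4 cm [-2.82 15.24 -1.39]
rot [-0.29  0.26 -0.11] cm after rot [-2.85 15.24 -1.33] q [-0.22  0.55  0.52  2.08 -0.47  0.61  2.19]
```

Emit:
move_arm(targets="-1 0 4 -1 0 0 0; -1 0 4 0 0 0 0; -1 0 4 0 0 0 0; -1 0 4 0 0 0 0; -1 0 4 0 0 0 0")

```text
clock: 26.2
eef_pos: [468.8, 114.5, 163.5]
tool_rot: [-3.141, 0.008, -3.137]
force: [1.3, 0.1, -2.5]
width: 16.9
gripper_force: 62.1
```

Emit:
move_arm(targets="-1 0 0.8 0 0 0 0; -1 0 0 0 0 0 0; -1 0 0 0 0 0 0")

```text
clock: 26.45
eef_pos: [468.9, 120.3, 163.1]
tool_rot: [-3.14, 0.008, -3.135]
force: [-0.5, -0.4, -1.3]
width: 17.4
gripper_force: 62.2
```

```bash
python3 - <<'E'
from h import *
go([470,120,60],[np.pi,0.008,np.pi])
fits(grab('wrist','w11.png'),(0,40,270,420))
fits(grab('top','t11.png'),(270,215,410,310))
E
```

```text
at [468.9 120.3 163.1] [-3.14   0.008 -3.135] F [-0.5 -0.4 -1.3] t 26.4 w 17.4 cm [-0.02 -0.02 10.31]
rot [-0.07 -0.    0.35] cm after rot [-0.02 -0.03 10.31] q [-0.7   0.56  0.57  2.06 -0.48  0.65  1.77]
brass [209. 173.] 740 [439.6  43.5  11. ]
brass [ 94. 336.] 876 [569.4 -56.2  11. ]
```

Emit:
move_arm(targets="-1 0 0 3 0 0 0; -1 0 0 3 0 0 0; -1 0 0 2 0 0 0; -1 0 0 1 0 0 0; -1 0 0 0 0 0 0")

```text
clock: 26.97
eef_pos: [468.8, 117.8, 71.7]
tool_rot: [-3.14, 0.005, -3.141]
force: [0.4, -0.3, -1.0]
width: 17.0
gripper_force: 62.1
```

```bash
python3 - <<'E'
from h import *
go([468,120,60],[np.pi,0.008,np.pi])
E
```

```text
at [468.8 117.8  71.7] [-3.14   0.005 -3.141] F [ 0.4 -0.3 -1. ] t 27.0 w 17.0 cm [0.08 0.22 1.17]
rot [-0.11 -0.2   0.04] cm after rot [0.09 0.22 1.17] q [-0.57  0.7   0.4   2.12 -0.63  0.43  1.89]
```

Emit:
move_arm(targets="-1 0 0 0.6 0 0 0; -1 0 -0.3 0.5 0 0 0; -1 0 -0.9 0 0 0 0; -1 0 -0.9 0 0 0 0; -1 0 -0.9 0 0 0 0")

```text
clock: 27.38
eef_pos: [470.3, 88.7, 62.9]
tool_rot: [-3.141, 0.009, -3.138]
force: [-0.1, 0.8, -1.0]
width: 17.0
gripper_force: 62.2
```

Emit:
move_arm(targets="-1 0 -0.9 0 0 0 0; -1 0 -0.9 0 0 0 0; -1 0 -0.9 0 0 0 0; -1 0 -0.9 0 0 0 0; -1 0 -0.9 0 0 0 0")

```text
clock: 27.8
eef_pos: [470.0, 43.7, 62.3]
tool_rot: [-3.141, 0.008, -3.138]
force: [-1.1, 0.0, -2.3]
width: 17.2
gripper_force: 62.2
```

Emit:
move_arm(targets="-1 0 -0.9 0 0 0 0; -1 0 -0.9 0 0 0 0; -1 0 -0.9 0 0 0 0; -1 0 -0.9 0 0 0 0; -1 0 -0.9 0 0 0 0")

```text
clock: 28.22
eef_pos: [470.2, -0.9, 62.3]
tool_rot: [-3.141, 0.008, -3.137]
force: [0.8, 0.1, -0.8]
width: 17.0
gripper_force: 62.2
```

```bash
python3 - <<'E'
from h import *
go([468,-112,63],[np.pi,0.008,np.pi])
E
```

```text
at [470.2  -0.9  62.3] [-3.141  0.008 -3.137] F [ 0.8  0.1 -0.8] t 28.2 w 17.0 cm [  0.26 -11.11  -0.07]
rot [-0.01 -0.01  0.24] cm after rot [  0.22 -11.11  -0.08] q [-0.27  0.7   0.32  2.16 -0.6   0.36  2.12]
```

Emit:
move_arm(targets="-1 0.8 -0.9 0.2 0 0 0; -1 -1.2 -0.7 0 0 0 0; -1 1.2 -0.7 0 0 0 0; -1 -1.2 -0.7 0 0 0 0; -1 1.2 -0.7 0 0 0 0")

```text
clock: 28.63
eef_pos: [466.9, -38.3, 60.5]
tool_rot: [-3.14, 0.014, -3.137]
force: [1.3, -0.0, -1.4]
width: 17.2
gripper_force: 62.2
```

Emit:
move_arm(targets="-1 -1.2 -0.7 0 0 0 0; -1 1.2 -0.7 -0.1 0 0 0; -1 -1.2 -0.7 -0.1 0 0 0; -1 1.2 -0.7 -0.1 0 0 0; -1 -1.2 -0.7 0 0 0 0")

```text
clock: 29.05
eef_pos: [470.0, -72.6, 63.2]
tool_rot: [3.14, 0.002, -3.139]
force: [-1.1, 2.4, -1.3]
width: 16.9
gripper_force: 62.2
```

Emit:
move_arm(targets="-1 1.2 -0.7 0 0 0 0; -1 -1.2 -0.7 0 0 0 0; -1 1.2 -0.7 0 0 0 0; -1 -0.6 -0.7 0 0 0 0; -1 0 -0.5 0 0 0 0")

```text
clock: 29.47
eef_pos: [469.3, -106.2, 63.3]
tool_rot: [-3.141, 0.008, -3.138]
force: [1.9, 0.5, -1.7]
width: 17.1
gripper_force: 62.3
```

```bash
python3 - <<'E'
from h import *
go([468,-112,63],[np.pi,0.008,np.pi])
E
```

```text
at [ 469.3 -106.2   63.3] [-3.141  0.008 -3.138] F [ 1.9  0.5 -1.7] t 29.5 w 17.1 cm [ 0.13 -0.58  0.03]
rot [-0.03  0.01  0.19] cm after rot [ 0.13 -0.58  0.03] q [-0.04  0.7   0.3   2.13 -0.55  0.38  2.29]
```

Emit:
move_arm(targets="-1 0 2.5 0 0 0 0; -1 0 4 0 0 0 0; -1 0 4 0 0 0 0; -1 -2.4 0.6 0 0 0 0; -1 -2.4 0 0.2 0 0 0")

```text
clock: 29.88
eef_pos: [516.2, 10.5, 61.6]
tool_rot: [3.14, 0.006, -3.131]
force: [1.2, -0.6, -1.3]
width: 17.0
gripper_force: 62.2
```

```bash
python3 - <<'E'
from h import *
go([518,-15,60],[np.pi,0.008,np.pi])
E
```

```text
at [516.2  10.5  61.6] [ 3.14   0.006 -3.131] F [ 1.2 -0.6 -1.3] t 29.9 w 17.0 cm [-0.15 -2.55  0.16]
rot [ 0.11 -0.1   0.61] cm after rot [-0.18 -2.55  0.16] q [-0.32  0.74  0.37  2.04 -0.59  0.46  2.08]
```

Emit:
move_arm(targets="-1 -0.4 -1 0.2 0 0 0.6; -1 0 -1 0 0 0 0; -1 1 -0.6 0 0 0 0; -1 -1 -0.6 0 0 0 0; -1 1 -0.6 0 0 0 0")

```text
clock: 30.3
eef_pos: [511.3, -32.8, 59.6]
tool_rot: [3.141, 0.009, 3.135]
force: [1.3, 1.1, -1.2]
width: 16.8
gripper_force: 62.3
```

Emit:
move_arm(targets="-1 -1 -0.6 0 0 0 0; -1 1 -0.6 0 0 0 0; -1 -1 -0.6 0 0 0 0; -1 1 -0.6 -0.1 0 0 0; -1 -1 -0.6 -0.1 0 0 0")

```text
clock: 30.72
eef_pos: [504.5, -56.4, 60.4]
tool_rot: [3.127, -0.02, 3.136]
force: [-24.7, 18.3, 18.3]
width: 17.0
gripper_force: 65.8
```

```bash
python3 - <<'E'
from h import *
go([518,-112,63],[np.pi,0.008,np.pi])
E
```

```text
at [504.5 -56.4  60.4] [ 3.127 -0.02   3.136] F [-24.7  18.3  18.3] t 30.7 w 17.0 cm [-1.37 -5.55 -0.37]
rot [ 0.81 -1.59 -0.32] cm after rot [-1.35 -5.56 -0.25] q [-0.17  0.74  0.36  2.03 -0.56  0.49  2.18]
```

Emit:
move_arm(targets="-1 0.3 1.5 0 0 0 0; -1 0.5 2.5 0 0 0 0; -1 0 2 -1 0 0 0; -1 0 3 -4 0 0 0; -1 0 4 -4 0 0 0")

```text
clock: 31.13
eef_pos: [510.2, 50.1, 134.7]
tool_rot: [-3.139, 0.004, 3.13]
force: [1.0, 0.1, -1.9]
width: 16.9
gripper_force: 62.1
```

Emit:
move_arm(targets="-1 0.5 1 0 0 0 0; -1 0 0 0 0 0 0; -1 0 0 0 0 0 0")

```text
clock: 31.38
eef_pos: [506.0, 61.6, 134.0]
tool_rot: [-3.141, 0.007, 3.135]
force: [-1.1, -0.3, -1.5]
width: 17.1
gripper_force: 62.2
```

```bash
python3 - <<'E'
from h import *
go([520,-15,60],[np.pi,0.008,np.pi])
d=grab('wrist','w12.png');fits(d,(0,40,270,420));fits(grab('top','t12.png'),(270,215,410,310))
h=cv2.cvtColor(d['color'],cv2.COLOR_RGB2HSV)
print(h[300:360:12,20:160:14,1]);print(h[300:360:12,20:160:14,2])
E
```

```text
at [506.   61.6 134. ] [-3.141  0.007  3.135] F [-1.1 -0.3 -1.5] t 31.4 w 17.1 cm [-1.4  -7.64  7.42]
rot [-0.06 -0.08 -0.37] cm after rot [-1.34 -7.66  7.41] q [-0.52  0.63  0.51  2.02 -0.51  0.62  1.9 ]
brass [  7. 107.] 705 [ 431. -125.   11.]
brass [ 16. 157.] 1065 [ 460.6 -125.8   11. ]
brass [  9. 228.] 393 [ 506.2 -140.6   11. ]
brass [153. 328.] 1067 [580.3 -55.6  11. ]
[[ 35  34  34  36  33  36  31  32  35  47]
 [ 35  33  33  34  33  33  31  34  35  46]
 [ 30  35  38  34  29  30  32  34  33 123]
 [ 30  30  33  33  29  35  35  35  33 124]
 [ 36  35  33  34  32  33  35  30  35 123]]
[[ 88  91 159 162 154 157 163 128 168 145]
 [152  93 154 158 153 156 114 163 168 144]
 [ 69  66  74  75  79  84  97 150 162 106]
 [ 68  69  70  70  71  73  66  66 101 171]
 [121 110  99  91  87  61  66  67  66 126]]
```

A brass fitting lies against the far flare wall at about (580,-56), beyond the brush's reach there. I'll turn the brush 90° and push that fitting towards -x first.

Emit:
move_arm(targets="-1 0 0 -2 0 0 6.9; -1 0 0 -2 0 0 6.9; -1 0 0 0 0 0 6.9; -1 0 0 0 0 0 6.9; -1 0 0 0 0 0 6.9")

```text
clock: 31.9
eef_pos: [506.6, 60.2, 173.9]
tool_rot: [3.139, 0.007, 2.523]
force: [-0.6, 0.5, -2.2]
width: 17.3
gripper_force: 62.2
```

Emit:
move_arm(targets="-1 0 0 0 0 0 6.9; -1 0 0 0 0 0 6.9; -1 0 0 0 0 0 6.9; -1 0 0 0 0 0 6.9; -1 0 0 0 0 0 6.9")

```text
clock: 32.32
eef_pos: [506.3, 60.1, 173.5]
tool_rot: [3.136, 0.004, 1.921]
force: [0.2, -0.3, -1.4]
width: 17.0
gripper_force: 62.2
```

Emit:
move_arm(targets="-1 0 0 0 0 0 6.9; -1 0 0 0 0 0 6.9; -1 0 0 0 0 0 6.9; -1 0 0 0 0 0 0; -1 0 0 0 0 0 0")

```text
clock: 32.73
eef_pos: [506.4, 60.7, 173.5]
tool_rot: [3.135, 0.002, 1.57]
force: [-0.2, -0.1, -1.6]
width: 17.0
gripper_force: 62.1
```

```bash
python3 - <<'E'
from h import *
go([614,-2,90],[np.pi,0,np.pi/2])
d=grab('wrist','w13.png');fits(d,(0,0,640,400))
t=cams.get_image('top')
print('punch,marker',onz(t,287,190,6),onz(t,328,189,6),onz(t,345,188,6),onz(t,396,190,6))
E
```

```text
at [506.4  60.7 173.5] [3.135e+00 2.000e-03 1.570e+00] F [-0.2 -0.1 -1.6] t 32.7 w 17.0 cm [-6.24 10.71  8.44]
rot [ 0.37  0.14 -0.05] cm after rot [-6.27 10.76  8.35] q [-0.8   0.73  1.02  1.99 -0.81  0.89  0.66]
brass [320. 266.] 17000 [508.6  18.6  11. ]
brass [523. 271.] 1874 [665.8  14.2  11. ]
brass [410. 350.] 647 [582.9 -55.4  11. ]
punch,marker [664.9  65.8   6. ] [669.8 -34.8   6. ] [673.3 -76.6   6. ] [ 671.4 -202.6    6. ]
```

Emit:
move_arm(targets="-1 -2 3.8 0 0 0 0; -1 -2 3.8 0 0 0 0; -1 -2.2 3.7 0 0 0 0; -1 0 0 3 0 0 0; -1 0 0 3 0 0 0")

```text
clock: 33.25
eef_pos: [618.7, -0.9, 115.6]
tool_rot: [3.13, 0.002, 1.569]
force: [-0.0, 0.7, -3.1]
width: 17.0
gripper_force: 87.3
```

```bash
python3 - <<'E'
from h import *
go([620,-2,60],[np.pi,0,np.pi/2])
E
```

```text
at [618.7  -0.9 115.6] [3.130e+00 2.000e-03 1.569e+00] F [-0.   0.7 -3.1] t 33.2 w 17.0 cm [-0.1   0.07  5.56]
rot [ 0.65  0.09 -0.12] cm after rot [-0.11  0.13  5.56] q [-0.54  0.91  0.9   1.74 -0.88  0.94  0.73]
```

Emit:
move_arm(targets="-1 0 0 2 0.6 0 0; -1 0 0 2 0 0 0; -1 0 0 1 0 0 0; -1 0 0 0.4 0 0 0; -1 0 0 0 0 0 0")

```text
clock: 33.67
eef_pos: [616.5, 2.0, 60.8]
tool_rot: [-3.138, 0.0, 1.57]
force: [-0.5, -0.0, -1.0]
width: 16.6
gripper_force: 87.1
```

```bash
python3 - <<'E'
from h import *
go([620,-2,60],[np.pi,0,np.pi/2])
E
```

```text
at [616.5   2.   60.8] [-3.138  0.     1.57 ] F [-0.5 -0.  -1. ] t 33.7 w 16.6 cm [-0.4   0.35  0.08]
rot [-0.21  0.03 -0.06] cm after rot [-0.4   0.35  0.08] q [-0.52  0.98  0.84  1.76 -0.94  0.87  0.77]
```

Emit:
move_arm(targets="-1 -0.8 0 0 0 0 0; -1 0 -0.8 0 0 0 0; -1 0 -0.8 0 0 0 0; -1 0 -0.8 0 0 0 0; -1 0 -0.8 0 0 0 0")

```text
clock: 34.08
eef_pos: [584.0, -5.3, 61.9]
tool_rot: [-3.14, -0.0, 1.569]
force: [1.6, 1.6, 0.4]
width: 16.5
gripper_force: 87.3
```

Emit:
move_arm(targets="-1 0 -0.8 0 0 0 0; -1 0 -0.8 0 0 0 0; -1 0 -0.8 0 0 0 0; -1 0 -0.8 0 0 0 0; -1 0 -0.8 0 0 0 0")

```text
clock: 34.5
eef_pos: [543.4, -5.8, 61.5]
tool_rot: [-3.138, 0.001, 1.569]
force: [-0.2, 1.4, -1.6]
width: 16.9
gripper_force: 87.3
```

```bash
python3 - <<'E'
from h import *
go([530,-2,60],[np.pi,0,np.pi/2])
d=grab('wrist','w14.png');fits(d,(0,0,290,400));fits(d,(360,0,640,400))
E
```

```text
at [543.4  -5.8  61.5] [-3.138e+00  1.000e-03  1.569e+00] F [-0.2  1.4 -1.6] t 34.5 w 16.9 cm [ 0.38 -1.34  0.15]
rot [-0.19  0.06 -0.08] cm after rot [ 0.38 -1.34  0.15] q [-0.53  0.9   0.81  1.96 -0.99  0.75  0.9 ]
brass [283. 225.] 1561 [526.9  16.3  11. ]
brass [577. 226.] 5479 [665.6  15.7  11. ]
brass [362. 221.] 515 [563.8  18.3  11. ]
```

Emit:
move_arm(targets="-1 0 1 -2 0 0 0; -1 0 0 -4 0 0 0; -1 3 0 -4 0 0 0; -1 3 2 0 0 0 0; -1 0 2 0 0 0 0")

```text
clock: 34.97
eef_pos: [595.8, 56.6, 155.8]
tool_rot: [-3.14, -0.006, 1.576]
force: [0.3, 2.4, -2.6]
width: 16.3
gripper_force: 87.1
```

Emit:
move_arm(targets="-1 0 2 0 0 0 0; -1 0 0 0 0 0 0; -1 0 0 0 0 0 0")

```text
clock: 35.22
eef_pos: [615.0, 48.5, 154.1]
tool_rot: [-3.138, 0.002, 1.569]
force: [-1.2, -0.2, -0.7]
width: 16.5
gripper_force: 87.2
```

```bash
python3 - <<'E'
from h import *
go([530,-2,60],[np.pi,0,np.pi/2])
d=grab('wrist','w15.png');fits(d,(0,240,640,440))
h=cv2.cvtColor(d['color'],cv2.COLOR_RGB2HSV)
m=cv2.inRange(h,np.array((0,0,120)),np.array((180,22,255)));n,l,s,c=cv2.connectedComponentsWithStats(m)
for i in range(1,n):
    if 60<s[i,4]<3000: print('grey?',np.round(c[i]),s[i],onz(d,*c[i],11))
fits(grab('top','t15.png'),(270,215,410,310))
E
```

```text
at [615.   48.5 154.1] [-3.138e+00  2.000e-03  1.569e+00] F [-1.2 -0.2 -0.7] t 35.2 w 16.5 cm [-5.05 -8.46  9.45]
rot [-0.19  0.1  -0.09] cm after rot [-5.05 -8.5   9.41] q [-0.64  0.88  0.95  1.7  -0.82  1.02  0.61]
brass [320. 328.] 12125 [615.3 -36.3  11. ]
brass [390. 279.] 1321 [666.8   4.2  11. ]
brass [230. 351.] 382 [545.8 -56.   11. ]
grey [546. 309.] 98 [783.7 -19.7  11. ]
grey? [129.   6.] [  79    0   94   12 1010] [500.  182.8  11. ]
grey? [546. 309.] [541 303  14  17 146] [784.  -20.4  11. ]
```

Emit:
move_arm(targets="-1 -0.5 -3.2 -2 0 0 -6.9; -1 0 -3 0 0 0 -6.9; -1 0 0 0 0 0 -6.9; -1 0 0 0 0 0 -6.9; -1 0 0 0 0 0 -6.9")

```text
clock: 35.73
eef_pos: [551.6, 40.5, 174.8]
tool_rot: [-3.139, -0.002, 2.176]
force: [-0.0, 0.4, -1.0]
width: 16.7
gripper_force: 87.2
```

Emit:
move_arm(targets="-1 0 0 0 0 0 -6.9; -1 0 0 0 0 0 -6.9; -1 0 0 0 0 0 -6.9; -1 0 0 0 0 0 -6.9; -1 0 0 0 0 0 -6.9")

```text
clock: 36.15
eef_pos: [552.0, 40.2, 174.7]
tool_rot: [-3.14, -0.003, 2.779]
force: [-0.5, -0.5, -1.5]
width: 16.4
gripper_force: 87.2
```

Emit:
move_arm(targets="-1 0 0 0 0 0 -6.9; -1 0 0 0 0 0 -6.9; -1 0 0 0 0 0 -6.9; -1 0 0 0 0 0 0; -1 0 0 0 0 0 0")

```text
clock: 36.57
eef_pos: [552.5, 40.3, 174.8]
tool_rot: [-3.141, -0.003, 3.131]
force: [0.3, -0.3, -1.6]
width: 16.5
gripper_force: 87.1
```

```bash
python3 - <<'E'
from h import *
go([518,0,75],[np.pi,0.008,np.pi])
fits(grab('wrist','w16.png'),(0,40,280,440))
E
```

```text
at [552.5  40.3 174.8] [-3.141e+00 -3.000e-03  3.131e+00] F [ 0.3 -0.3 -1.6] t 36.6 w 16.5 cm [ 3.37 -4.06  9.99]
rot [-0.01 -0.65 -0.63] cm after rot [ 3.53 -4.03  9.95] q [-0.48  0.63  0.56  1.86 -0.46  0.79  1.88]
brass [56. 52.] 771 [ 440.2 -134.4   11. ]
brass [ 51. 112.] 3438 [ 478.3 -145.2   11. ]
brass [278. 211.] 249 [550.5   9.9  11. ]
brass [185. 214.] 943 [552.1 -59.6  11. ]
brass [237. 342.] 263 [660.9 -27.9  11. ]
brass [  8. 434.] 114 [ 749.8 -236.5   11. ]
```

Emit:
move_arm(targets="-1 1.7 -2 3 0 0 -0.6; -1 1.6 -2 3 0 0 0; -1 0 0 3 0 0 0; -1 0 0 1 0 0 0; -1 0 0 0 0 0 0")

```text
clock: 37.03
eef_pos: [518.5, 1.0, 72.8]
tool_rot: [-3.141, -0.007, -3.14]
force: [-0.1, 0.5, -2.0]
width: 16.3
gripper_force: 87.1
```

```bash
python3 - <<'E'
from h import *
go([520,0,60],[np.pi,0.008,np.pi])
E
```

```text
at [518.5   1.   72.8] [-3.141 -0.007 -3.14 ] F [-0.1  0.5 -2. ] t 37.0 w 16.3 cm [-0.16 -0.1   1.28]
rot [-0.03 -0.87  0.11] cm after rot [-0.14 -0.1   1.28] q [-0.33  0.73  0.41  2.01 -0.58  0.52  2.08]
```

Emit:
move_arm(targets="-1 -0.2 -0.5 0.6 0 -0.8 0; -1 0 -0.8 0.5 0 0 0; -1 0.4 -0.7 0 0 0 0; -1 -0.8 -0.7 0 0 0 0; -1 0.8 -0.7 0 0 0 0")

```text
clock: 37.45
eef_pos: [522.4, -34.2, 64.9]
tool_rot: [-3.14, 0.018, -3.137]
force: [2.0, 0.1, -1.1]
width: 16.5
gripper_force: 87.2
```

Emit:
move_arm(targets="-1 -0.9 -0.6 0 0 0 0; -1 0.9 -0.6 0 0 0 0; -1 -0.9 -0.6 -0.05 0 0 0; -1 0.9 -0.6 -0.1 0 0 0; -1 -0.9 -0.6 -0.1 0 0 0")

```text
clock: 37.87
eef_pos: [523.0, -64.0, 66.5]
tool_rot: [3.141, 0.007, -3.139]
force: [-1.3, 0.5, -1.3]
width: 16.1
gripper_force: 87.3
```

```bash
python3 - <<'E'
from h import *
go([518,-112,63],[np.pi,0.008,np.pi])
E
```

```text
at [523.  -64.   66.5] [ 3.141  0.007 -3.139] F [-1.3  0.5 -1.3] t 37.9 w 16.1 cm [ 0.52 -4.8   0.35]
rot [ 0.02 -0.06  0.14] cm after rot [ 0.51 -4.8   0.35] q [-0.18  0.74  0.38  2.01 -0.57  0.49  2.19]
```

Emit:
move_arm(targets="-1 0.9 -0.5 0.15 0 0 0; -1 -0.8 -0.6 0.15 0 0 0; -1 0.9 -0.6 0 0 0 0; -1 -0.8 -0.6 0 0 0 0; -1 0.8 -0.6 0 0 0 0")

```text
clock: 38.28
eef_pos: [520.0, -93.0, 63.5]
tool_rot: [-3.14, 0.015, -3.137]
force: [0.8, 0.4, -1.9]
width: 16.3
gripper_force: 87.2
```

Emit:
move_arm(targets="-1 -0.8 -0.6 0 0 0 0; -1 0.8 -0.6 0 0 0 0; -1 -0.6 -0.5 0 0 0 0; -1 0.2 -0.3 0 0 0 0; -1 0 0 0 0 0 0")

```text
clock: 38.7
eef_pos: [521.7, -113.2, 63.4]
tool_rot: [-3.14, 0.012, -3.139]
force: [-0.5, -0.2, -0.5]
width: 16.8
gripper_force: 87.2
```

```bash
python3 - <<'E'
from h import *
go([518,-112,63],[np.pi,0.008,np.pi])
E
```

```text
at [ 521.7 -113.2   63.4] [-3.14   0.012 -3.139] F [-0.5 -0.2 -0.5] t 38.7 w 16.8 cm [0.37 0.12 0.04]
rot [-0.07  0.23  0.17] cm after rot [0.37 0.12 0.04] q [-0.08  0.75  0.37  1.99 -0.56  0.48  2.27]
```

Emit:
move_arm(targets="-1 0.2 0.5 0 0 0 0; -1 0 0.5 -3 0 0 0; -1 0 1 -4 0 0 0; -1 2 3 -4 0 0 0; -1 2 3 -2 0 0 0")

```text
clock: 39.12
eef_pos: [484.6, -40.5, 186.6]
tool_rot: [-3.139, 0.018, -3.141]
force: [0.8, 0.9, -1.3]
width: 16.8
gripper_force: 87.3
```

Emit:
move_arm(targets="-1 2 3 0 0 0 0; -1 1 3 0 0 0 0; -1 0 0 0 0 0 0; -1 0 0 0 0 0 0")

```text
clock: 39.45
eef_pos: [451.3, 23.4, 183.5]
tool_rot: [3.141, 0.011, -3.132]
force: [0.6, 0.1, -1.9]
width: 16.7
gripper_force: 87.3
```

```bash
cat >> h.py <<'E'
def grey(d,box,S=20,V=85,z=11,amin=40):
    h=cv2.cvtColor(d['color'],cv2.COLOR_RGB2HSV);k=cv2.inRange(h,np.array((0,0,V)),np.array((180,S,255)))
    q=np.zeros_like(k);u0,v0,u1,v1=box;q[v0:v1,u0:u1]=k[v0:v1,u0:u1]
    n,l,s,c=cv2.connectedComponentsWithStats(q)
    for i in range(1,n):
        if s[i,4]>amin: print('grey',np.round(c[i]),s[i,2:],onz(d,*c[i],z))
E
python3 - <<'E'
from h import *
go([470,0,200],[np.pi,0.008,np.pi])
d=grab('wrist','w17.png');fits(d,(0,0,280,460));grey(d,(0,60,280,460))
print(onz(d,0,60,0),onz(d,0,400,0))
t=grab('top','t17.png');fits(t,(270,215,410,310));grey(t,(270,215,410,310),12,170,11,8)
E
```

```text
at [451.3  23.4 183.5] [ 3.141  0.011 -3.132] F [ 0.6  0.1 -1.9] t 39.5 w 16.7 cm [-1.87 -2.36 -1.63]
rot [0.03 0.17 0.53] cm after rot [-1.88 -2.34 -1.63] q [-0.52  0.48  0.57  2.12 -0.43  0.64  1.93]
brass [ 99. 225.] 3710 [ 467.1 -146.1   11. ]
brass [278. 210.] 241 [453.8  -7.7  11. ]
brass [124. 326.] 778 [ 555.3 -138.3   11. ]
[ 348.9 -204.5    0. ] [ 639.  -268.3    0. ]
```

```bash
python3 - <<'E'
from h import *
im=cv2.imread('pics/w10.png');h=cv2.cvtColor(im,cv2.COLOR_BGR2HSV)
for (u,v) in [(143,258),(142,246),(138,297),(125,304),(60,250),(110,250),(20,240)]: print((u,v),h[v-2:v+3,u-2:u+3].reshape(-1,3).mean(0).round())
d=cams.get_image('wrist');print(d['color'].shape)
for S in (16,24): print(S);grey(d,(0,80,280,420),S,40,11,40)
h=cv2.cvtColor(d['color'],cv2.COLOR_RGB2HSV);m=cv2.inRange(h,np.array((12,110,60)),np.array((26,255,255)))
n,l,s,c=cv2.connectedComponentsWithStats(m)
for i in range(1,n):
    if s[i,4]>200 and s[i,0]<200: print(s[i],onz(d,s[i,0],c[i,1],11),onz(d,s[i,0]+s[i,2],c[i,1],11),onz(d,c[i,0],s[i,1],11),onz(d,c[i,0],s[i,1]+s[i,3],11))
E
```

```text
(143, 258) [ 17.  30. 203.]
(142, 246) [ 16.  32. 181.]
(138, 297) [ 16.  30. 179.]
(125, 304) [ 16.  32. 157.]
(60, 250) [ 11.  34. 161.]
(110, 250) [ 11.  35. 165.]
(20, 240) [ 11.  34. 158.]
(480, 640, 3)
16
24
grey [ 24. 141.] [14  5 53] [ 404.4 -194.3   11. ]
[  70  159   74  128 3706] [ 467.2 -172.1   11. ] [ 467.  -114.9   11. ] [ 417.3 -138.5   11. ] [ 520.4 -154.2   11. ]
[116 304  26  44 776] [ 555.4 -149.1   11. ] [ 555.3 -127.4   11. ] [ 535.6 -135.7   11. ] [ 577.1 -141.2   11. ]
```

```bash
python3 - <<'E'
from h import *
def hu(d,box,z=11,a=60):
    h=cv2.cvtColor(cv2.GaussianBlur(d['color'],(3,3),0),cv2.COLOR_RGB2HSV);k=cv2.inRange(h,np.array((15,18,95)),np.array((22,45,255)))
    k=cv2.morphologyEx(k,cv2.MORPH_OPEN,np.ones((3,3)));q=np.zeros_like(k);u0,v0,u1,v1=box;q[v0:v1,u0:u1]=k[v0:v1,u0:u1]
    n,l,s,c=cv2.connectedComponentsWithStats(q)
    for i in range(1,n):
        if s[i,4]>a: print('g',np.round(c[i]),s[i,2:],onz(d,*c[i],z))
d10=cams.get_image('wrist');c=d10['color']
t=dict(d10);t['color']=cv2.imread('pics/w10.png')[:,:,::-1];print('w10 check');hu(t,(0,60,270,400))
print('now');hu(d10,(0,60,290,440))
E
```

```text
w10 check
g [141. 262.] [ 25  43 509] [ 498.  -121.6   11. ]
g [149. 294.] [ 17  17 170] [ 526.6 -119.1   11. ]
g [130. 302.] [ 33  21 363] [ 533.9 -135.7   11. ]
now
g [119. 257.] [ 22  34 347] [ 494.1 -138.3   11. ]
g [ 90. 294.] [11 11 78] [ 526.8 -167.2   11. ]
g [120. 299.] [11 15 95] [ 530.5 -143.4   11. ]
g [102. 300.] [ 17  14 111] [ 531.6 -158.4   11. ]
g [102. 330.] [ 21  38 340] [ 559.3 -162.2   11. ]
```

All eight fittings (5 brass, 3 grey) are well inside the pan, at y from -115 to -172. Now the brush goes back to its mat.

Emit:
move_arm(targets="-1 -0.4 4 0 0 0 0; -1 -0.4 4 0 0 0 0; -1 -0.4 4 0 0 0 0; -1 -0.4 4 0 0 0 0; -1 -0.4 4 0 0 0 0")

```text
clock: 40.07
eef_pos: [472.2, 221.4, 183.5]
tool_rot: [-3.141, 0.012, -3.14]
force: [0.8, -0.1, -1.3]
width: 16.8
gripper_force: 87.1
```

Emit:
move_arm(targets="-1 -0.4 4 0 0 0 2.5; -1 -0.5 4 0 0 0 2.5; -1 0 2 0 0 0 0; -1 0 0 0 0 0 0; -1 0 0 0 0 0 0")

```text
clock: 40.48
eef_pos: [483.9, 320.6, 182.8]
tool_rot: [-3.141, 0.011, 3.059]
force: [0.7, -1.5, -1.7]
width: 16.6
gripper_force: 87.0
```

```bash
python3 - <<'E'
from h import *
go([480,333,75],[np.pi,0.008,3.055])
fits(grab('top','t18.png'),(270,215,410,310))
E
```

```text
at [483.9 320.6 182.8] [-3.141  0.011  3.059] F [ 0.7 -1.5 -1.7] t 40.5 w 16.6 cm [ 0.61  1.22 10.78]
rot [-0.06  0.19  0.25] cm after rot [ 0.58  1.2  10.78] q [-1.02  0.66  0.62  1.79 -0.49  0.84  1.32]
```

Emit:
move_arm(targets="-1 0.3 0.6 3 0 0 0; -1 0.3 0.6 3 0 0 0; -1 0 0 2.5 0 0 0; -1 0 0 1.5 0 0 0; -1 0 0 0 0 0 0")

```text
clock: 40.95
eef_pos: [478.3, 329.2, 80.7]
tool_rot: [-3.137, 0.007, 3.054]
force: [-0.4, -0.4, -0.9]
width: 16.8
gripper_force: 87.1
```

```bash
python3 - <<'E'
from h import *
go([480,333,61],[np.pi,0.008,3.055])
E
```

```text
at [478.3 329.2  80.7] [-3.137  0.007  3.054] F [-0.4 -0.4 -0.9] t 41.0 w 16.8 cm [-0.13  0.41  1.97]
rot [-0.26 -0.07 -0.03] cm after rot [-0.12  0.4   1.97] q [-0.97  0.79  0.51  1.85 -0.6   0.65  1.38]
```

Emit:
move_arm(targets="-1 0 0.2 1 0 0 0; -1 0 0 0.5 0 0 0; -1 0 0 0.3 0 0 0; -1 0 0 0.1 0 0 0; -1 0 0 0 0 0 0")

```text
clock: 41.37
eef_pos: [480.4, 335.0, 65.0]
tool_rot: [3.141, 0.012, 3.058]
force: [-0.4, -0.6, -1.0]
width: 16.7
gripper_force: 87.2
```

Emit:
move_arm(targets="-1 0 0 0.1 0 0 0; -1 0 0 0 0 0 0")

```text
clock: 41.53
eef_pos: [480.3, 335.2, 64.0]
tool_rot: [3.141, 0.012, 3.058]
force: [-0.3, 1.0, -1.7]
width: 16.9
gripper_force: 87.2
```

Emit:
move_arm(targets="-1 0 0 0.2 0 0 0; -1 0 0 0 0 0 0")

```text
clock: 41.7
eef_pos: [480.0, 335.1, 61.6]
tool_rot: [3.141, 0.011, 3.058]
force: [-0.1, -0.0, -1.5]
width: 16.7
gripper_force: 87.1
```

Emit:
move_arm(targets="-1 0 0 0.15 0 0 0; -1 0 0 0 0 0 0")

```text
clock: 41.87
eef_pos: [480.2, 335.2, 61.0]
tool_rot: [3.14, 0.011, 3.058]
force: [-2.5, -0.8, 5.7]
width: 16.7
gripper_force: 88.1
```

Emit:
move_arm(targets="1 0 0 0 0 0 0; 1 0 0 0 0 0 0; 1 0 0 0 0 0 0; 1 0 0 0 0 0 0; 1 0 0 -1 0 0 0")

```text
clock: 42.28
eef_pos: [478.8, 334.4, 68.9]
tool_rot: [-3.14, 0.009, 3.058]
force: [-0.2, -0.6, -0.7]
width: 76.0
gripper_force: 0.0
```

Emit:
move_arm(targets="1 0 0 -4 0 0 0; 1 0 0 -4 0 0 0; 1 0 0 -4 0 0 0; 1 0 -4 -2 0 0 -2.3; 1 0 -4 0 0 0 -2.5")

```text
clock: 42.7
eef_pos: [476.2, 260.7, 213.5]
tool_rot: [3.137, 0.02, -3.134]
force: [1.2, -1.8, 0.5]
width: 85.6
gripper_force: 0.0
```

Emit:
move_arm(targets="1 0 -4 0 0 0 0; 1 0 -4 0 0 0 0; 1 0 -4 0 0 0 0; 1 0 -4 0 0 0 0; 1 0 -4 0 0 0 0")

```text
clock: 43.12
eef_pos: [473.4, 56.1, 209.6]
tool_rot: [-3.142, 0.012, -3.141]
force: [1.1, 0.1, 0.4]
width: 85.2
gripper_force: 0.0
```

Emit:
move_arm(targets="1 0.3 -4 0 0 0 0; 1 0.3 -4 0 0 0 0; 1 0.4 -3 0 0 0 0; 1 0 0 0 0 0 0; 1 0 0 0 0 0 0")

```text
clock: 43.53
eef_pos: [463.5, -54.1, 209.5]
tool_rot: [-3.141, 0.012, 3.137]
force: [-0.7, 1.2, 0.2]
width: 85.7
gripper_force: 0.0
```

```bash
python3 - <<'E'
from h import *
go([490,-155,200],[np.pi,0.008,np.pi])
t=grab('top','t19.png')
h=cv2.cvtColor(t['color'],cv2.COLOR_RGB2HSV)
# brush on mat: rib/wood
k=cv2.inRange(h,np.array((8,90,70)),np.array((26,255,255)));q=np.zeros_like(k);q[225:300,145:190]=k[225:300,145:190]
c=max(cv2.findContours(q,0,2)[0],key=cv2.contourArea);print(cv2.minAreaRect(c),cv2.contourArea(c));print('brush',onz(t,*cv2.minAreaRect(c)[0],60))
d=grab('wrist','w19.png')
# bar: dark rows scan
h=cv2.cvtColor(d['color'],cv2.COLOR_RGB2HSV)
for v in range(100,340,30):
    r=np.nonzero(h[v,:,2]<38)[0]; sp=np.split(r,np.nonzero(np.diff(r)>2)[0]+1); print(v,[(int(s[0]),int(s[-1])) for s in sp if len(s)>8])
E
```

```text
at [463.5 -54.1 209.5] [-3.141  0.012  3.137] F [-0.7  1.2  0.2] t 43.5 w 85.7 cm [ -2.69 -10.08   0.99]
rot [-0.03  0.25 -0.27] cm after rot [ -2.64 -10.09   0.98] q [-0.38  0.46  0.61  2.06 -0.4   0.73  2.05]
((165.1409912109375, 261.7413330078125), (17.488380432128906, 48.100311279296875), 8.365885734558105) 731.0
brush [477.2 334.4  60. ]
100 [(0, 17), (61, 69)]
130 [(0, 19), (154, 175), (614, 639)]
160 [(156, 165), (168, 178)]
190 [(159, 180), (615, 639)]
220 [(161, 183), (631, 639)]
250 [(164, 185), (625, 635)]
280 [(167, 187), (615, 630)]
310 [(170, 190)]
```

```bash
python3 - <<'E'
from h import *
d=cams.get_image('wrist')
for p in [(154,130),(175,130),(159,190),(180,190),(170,310),(190,310)]: print(onz(d,*p,84),onz(d,*p,66))
h=cv2.cvtColor(d['color'],cv2.COLOR_RGB2HSV)
print(h[95:130:4,165,2],h[330:420:6,178,2], onz(d,165,112,84),onz(d,165,100,84))
E
```

```text
[ 404.3 -152.    84. ] [ 405.4 -158.8   66. ]
[ 404.3 -139.1   84. ] [ 405.4 -145.1   66. ]
[ 441.6 -153.2   84. ] [ 445.2 -160.1   66. ]
[ 441.5 -139.8   84. ] [ 445.1 -145.8   66. ]
[ 526.8 -155.3   84. ] [ 536.1 -162.3   66. ]
[ 526.8 -141.2   84. ] [ 536.1 -147.4   66. ]
[133 133 133 134 134 133  56 146 142] [  9  11  11  10   7   9  10  12  11   7  12  11  14 137 127] [ 393.7 -144.1   84. ] [ 386.8 -143.3   84. ]
```

Emit:
move_arm(targets="1 -1 -3.1 1 0 0 0.8; 1 -1 -3.1 2 0 0 0; 1 -0.7 -3.1 3 0 0 0; 1 0 0 3 0 0 0; 1 0 0 0 0 0 0")

```text
clock: 44.1
eef_pos: [488.2, -142.7, 116.2]
tool_rot: [3.14, 0.003, 3.128]
force: [-0.5, 1.3, -0.4]
width: 85.1
gripper_force: 0.0
```

```bash
python3 - <<'E'
from h import *
go([491,-147.5,60],[np.pi,0.008,np.pi-.02])
E
```

```text
at [ 488.2 -142.7  116.2] [3.140e+00 3.000e-03 3.128e+00] F [-0.5  1.3 -0.4] t 44.1 w 85.1 cm [-0.27 -0.48  5.62]
rot [ 0.1  -0.26  0.36] cm after rot [-0.25 -0.47  5.63] q [-0.08  0.65  0.47  2.03 -0.53  0.58  2.32]
```

Emit:
move_arm(targets="1 -0.2 -0.4 2 0 -0.3 0.4; 1 0 0 2 0 0 0; 1 0 0 1.2 0 0 0; 1 0 0 0 0 0 0; 1 0 0 0 0 0 0")

```text
clock: 44.52
eef_pos: [493.7, -146.0, 69.1]
tool_rot: [3.141, 0.016, 3.124]
force: [-0.7, -0.2, -0.0]
width: 85.2
gripper_force: 0.0
```

```bash
python3 - <<'E'
from h import *
go([491,-147.5,60],[np.pi,0.008,np.pi-.02])
E
```

```text
at [ 493.7 -146.    69.1] [3.141 0.016 3.124] F [-0.7 -0.2 -0. ] t 44.5 w 85.2 cm [ 0.28 -0.15  0.9 ]
rot [0.05 0.47 0.13] cm after rot [ 0.27 -0.15  0.9 ] q [-0.02  0.73  0.39  2.05 -0.6   0.46  2.38]
```

Emit:
move_arm(targets="1 0.1 -0.15 0.5 0 0.45 0; 1 0 0 0.35 0 0 0; -1 0 0 0 0 0 0; -1 0 0 0 0 0 0; -1 0 0 0 0 0 0")

```text
clock: 44.93
eef_pos: [492.6, -149.4, 60.4]
tool_rot: [-3.141, 0.009, 3.121]
force: [0.1, 0.4, 0.3]
width: 51.3
gripper_force: 0.0
```

Emit:
move_arm(targets="-1 0 0 0 0 0 0; -1 0 0 0 0 0 0; -1 0 0 0 0 0 0; -1 0 0 0 0 0 0; -1 0 0 0 0 0 0")

```text
clock: 45.35
eef_pos: [492.7, -150.9, 60.4]
tool_rot: [-3.139, 0.01, 3.12]
force: [-1.0, -4.2, 2.6]
width: 10.7
gripper_force: 58.9
```

```bash
python3 - <<'E'
from h import *
go([491,-147.5,60],[np.pi,0.008,np.pi-.02])
E
```

```text
at [ 492.7 -150.9   60.4] [-3.139  0.01   3.12 ] F [-1.  -4.2  2.6] t 45.4 w 10.7 cm [0.18 0.34 0.04]
rot [-0.13  0.12 -0.1 ] cm after rot [0.18 0.34 0.04] q [-0.01  0.74  0.38  2.04 -0.61  0.45  2.38]
```

Emit:
move_arm(targets="-1 0 0.2 -0.3 0 0 0; -1 0 0 -0.6 0 0 0; -1 0 0 -1 0 0 0; -1 0 0 0 0 0 0; -1 0 0 0 0 0 0")

```text
clock: 45.77
eef_pos: [492.6, -147.0, 79.5]
tool_rot: [-3.141, 0.01, 3.122]
force: [-0.4, -0.8, -8.9]
width: 10.8
gripper_force: 58.7
```

```bash
python3 - <<'E'
from h import *
go([526,-295,160],[np.pi,0.008,np.pi+.045]);print(read_state()['torque'])
E
```

```text
at [ 492.6 -147.    79.5] [-3.141  0.01   3.122] F [-0.4 -0.8 -8.9] t 45.8 w 10.8 cm [ -3.71 -14.74  -8.01]
rot [-0.05  0.1  -3.71] cm after rot [ -2.73 -14.94  -8.03] q [-0.03  0.71  0.41  2.04 -0.59  0.5   2.36]
[-0.04925096  0.01257755  0.02059746]
```

Emit:
move_arm(targets="-1 0 0 -2 0 0 0; -1 0 0 -2.5 0 0 0; -1 0 0 -2.5 0 0 0; -1 0 0 -1.5 0 0 0; -1 -0.4 -1 0 0 0 -1.2")

```text
clock: 46.18
eef_pos: [495.9, -155.2, 166.5]
tool_rot: [3.14, 0.011, -3.138]
force: [0.1, 1.6, -8.3]
width: 10.5
gripper_force: 59.9
```

Emit:
move_arm(targets="-1 -0.5 -2 0 0 0 -1.2; -1 -0.6 -2.5 0 0 0 -1.2; -1 -0.6 -2.8 0 0 0 0; -1 -0.5 -2.8 0 0 0 0; -1 -0.3 -2 0 0 0 0")

```text
clock: 46.6
eef_pos: [524.0, -280.4, 164.1]
tool_rot: [-3.139, 0.009, -3.1]
force: [0.5, -0.3, -7.1]
width: 10.8
gripper_force: 60.0
```

Emit:
move_arm(targets="-1 0 -1 0 0 0 0; -1 0 0 0 0 0 0; -1 0 0 0 0 0 0; -1 0 0 0 0 0 0")

```text
clock: 46.93
eef_pos: [524.0, -285.1, 163.6]
tool_rot: [3.139, 0.007, -3.098]
force: [0.1, 0.6, -8.5]
width: 10.8
gripper_force: 60.0
```

```bash
python3 - <<'E'
from h import *
go([526,-295,122],[np.pi,0.008,np.pi+.045]);print(read_state()['torque'])
E
```

```text
at [ 524.  -285.1  163.6] [ 3.139  0.007 -3.098] F [ 0.1  0.6 -8.5] t 46.9 w 10.8 cm [-0.13 -1.01  4.15]
rot [ 0.15 -0.05 -0.08] cm after rot [-0.13 -1.    4.16] q [ 0.14  0.68  0.51  1.75 -0.44  0.81  2.48]
[0.02555124 0.06218744 0.05344987]
```

Touchdown is expected near z = 115.5.

Emit:
move_arm(targets="-1 -0.2 -0.5 1 0 0 0; -1 0 -0.5 1.5 0 0 0; -1 0 0 1 0 0 0; -1 0 0 0.5 0 0 0; -1 0 0 0 0 0 0")

```text
clock: 47.35
eef_pos: [526.2, -295.8, 122.4]
tool_rot: [3.14, 0.005, -3.099]
force: [0.4, 1.1, -8.7]
width: 10.9
gripper_force: 60.0
```

```bash
python3 - <<'E'
from h import *
go([526,-295,116],[np.pi,0.008,np.pi+.045]);print(read_state()['torque'])
E
```

```text
at [ 526.2 -295.8  122.4] [ 3.14   0.005 -3.099] F [ 0.4  1.1 -8.7] t 47.4 w 10.9 cm [0.02 0.08 0.64]
rot [ 0.12 -0.15 -0.11] cm after rot [0.02 0.08 0.64] q [ 0.18  0.74  0.47  1.76 -0.48  0.75  2.52]
[0.06761294 0.0459143  0.01104579]
```

Emit:
move_arm(targets="-1 0 0 0.4 0 0.3 0; -1 0 0 0.1 0 0 0; -1 0 0 0 0 0 0")

```text
clock: 47.6
eef_pos: [527.6, -297.3, 119.5]
tool_rot: [-3.141, 0.004, -3.099]
force: [1.0, 0.3, -8.7]
width: 10.8
gripper_force: 60.0
```

Emit:
move_arm(targets="-1 0 0 0.15 0 0 0; -1 0 0 0 0 0 0; -1 0 0 0 0 0 0")

```text
clock: 47.85
eef_pos: [527.4, -297.6, 118.1]
tool_rot: [-3.141, 0.004, -3.099]
force: [0.3, 0.5, -9.0]
width: 10.8
gripper_force: 60.0
```

Emit:
move_arm(targets="-1 0 0.1 0.15 0 0.2 0; -1 0 0 0 0 0 0; -1 0 0 0 0 0 0")

```text
clock: 48.1
eef_pos: [527.5, -296.4, 116.4]
tool_rot: [-3.141, 0.0, -3.099]
force: [0.3, 0.1, -8.1]
width: 11.0
gripper_force: 60.0
```

Emit:
move_arm(targets="-1 0 0 0.12 0 0 0; -1 0 0 0 0 0 0; -1 0 0 0 0 0 0")

```text
clock: 48.35
eef_pos: [527.1, -296.6, 115.7]
tool_rot: [-3.141, 0.0, -3.1]
force: [-1.9, 1.3, -2.4]
width: 10.9
gripper_force: 60.8
```

Emit:
move_arm(targets="-1 0 0 0.1 0 0 0; -1 0 0 0 0 0 0; -1 0 0 0 0 0 0")

```text
clock: 48.6
eef_pos: [527.0, -296.6, 115.5]
tool_rot: [-3.141, 0.0, -3.1]
force: [-5.0, 3.2, 5.7]
width: 10.8
gripper_force: 62.0
```

Emit:
move_arm(targets="1 0 0 0 0 0 0; 1 0 0 0 0 0 0; 1 0 0 0 0 0 0; 1 0 0 0 0 0 0; 1 0 0 -1 0 0 0")

```text
clock: 49.02
eef_pos: [526.6, -295.9, 123.0]
tool_rot: [3.141, -0.002, -3.099]
force: [-0.2, -0.0, -0.2]
width: 70.9
gripper_force: 0.0
```

Emit:
move_arm(targets="1 0 0 -3 0 0 0; 1 0 0 -4 0 0 0; 1 0 0 -3 0 0 0; -1 3 0 -1 0 0 0; -1 3.5 0 0 0 0 2.4")

```text
clock: 49.43
eef_pos: [465.6, -300.5, 238.0]
tool_rot: [-3.136, 0.008, -3.138]
force: [-0.7, -1.2, -0.6]
width: 63.8
gripper_force: 0.0
```

Emit:
move_arm(targets="-1 3 -0.2 0 0 -2 0; -1 0 0 0 0 -3.5 0; -1 0 0 0 0 0 0; -1 0 0 0 0 0 0; -1 0 0 0 0 0 0")

```text
clock: 49.85
eef_pos: [433.9, -301.3, 234.8]
tool_rot: [-3.14, 0.097, -3.14]
force: [0.6, -0.6, -0.2]
width: 0.9
gripper_force: 0.0
```

```bash
python3 - <<'E'
from h import *
go([393,-312,85],[np.pi,0.1,np.pi])
d=grab('wrist','w20.png');t=grab('top','t20.png');fits(t,(380,195,490,300),66);fits(d,(130,130,560,440),66)
print('keys',onz(d,0,0,72))
h=cv2.cvtColor(d['color'],cv2.COLOR_RGB2HSV)
for nm,lo,hi in (('y',(18,150,90),(32,255,255)),('b',(100,120,60),(125,255,255)),('g',(50,150,60),(85,255,255))):
    m=cv2.inRange(h,np.array(lo),np.array(hi));m[200:]=0;n,l,s,c=cv2.connectedComponentsWithStats(m)
    for i in range(1,n):
        if s[i,4]>400:print(nm,c[i].round(),s[i,4],onz(d,*c[i],72))
h=cv2.cvtColor(t['color'],cv2.COLOR_RGB2HSV)
for v in (215,230,245,260,275):
    r=np.nonzero(h[v,395:490,2]<60)[0]+395; print(v,r, onz(t,r.mean(),v,139) if len(r) else '')
E
```

```text
at [ 433.9 -301.3  234.8] [-3.14   0.097 -3.14 ] F [ 0.6 -0.6 -0.2] t 49.9 w 0.9 cm [ 5.53 -1.04 14.51]
rot [-0.07 -0.17  0.11] cm after rot [ 5.57 -1.07 14.49] q [ 0.21  0.46  0.55  1.93 -0.43  0.78  2.58]
brass [360. 138.] 557 [ 396.5 -272.2   66. ]
brass [350. 244.] 1535 [ 478.4 -277.1   66. ]
brass [308. 276.] 353 [ 506.7 -310.    66. ]
keys [ 311.7 -498.7   72. ]
y [360. 133.] 824 [ 392.  -272.9   72. ]
b [304. 136.] 852 [ 393.7 -312.2   72. ]
g [247. 138.] 812 [ 395.5 -351.6   72. ]
215 [] 
230 [] 
245 [] 
260 [] 
275 [451 452 453 481 482 483 484 485 486 487 488 489] [ 456.3 -348.7  139. ]
```

Emit:
move_arm(targets="-1 2 -0.5 0.5 0 0 0; -1 2 -0.6 2 0 0 0; -1 1.5 0 3 0 0 0; -1 0 0 3.5 0 0 0; -1 0 0 3.5 0 0 0")

```text
clock: 50.37
eef_pos: [390.3, -312.7, 103.2]
tool_rot: [-3.14, 0.096, -3.141]
force: [0.8, 0.5, 0.2]
width: -0.2
gripper_force: 0.0
```

Emit:
move_arm(targets="-1 0 0 1 0 0 0; -1 0 0 0 0 0 0; -1 0 0 0 0 0 0")

```text
clock: 50.62
eef_pos: [391.0, -312.3, 93.8]
tool_rot: [3.142, 0.095, -3.14]
force: [0.7, -0.3, 1.2]
width: 0.2
gripper_force: 0.0
```

```bash
python3 - <<'E'
from h import *
go([393,-312,75],[np.pi,0.1,np.pi])
E
```

```text
at [ 391.  -312.3   93.8] [ 3.142  0.095 -3.14 ] F [ 0.7 -0.3  1.2] t 50.6 w 0.2 cm [-0.02  0.03  1.89]
rot [ 0.01 -0.29  0.07] cm after rot [-0.01  0.03  1.89] q [ 0.45  0.64  0.3   2.12 -0.65  0.4   2.87]
```

Emit:
move_arm(targets="-1 0 0 1 0 0 0; -1 0 0 0.8 0 0 0; -1 0 0 0.3 0 0 0; -1 0 0 0 0 0 0")

```text
clock: 50.95
eef_pos: [392.9, -312.3, 73.7]
tool_rot: [-3.141, 0.096, -3.141]
force: [0.8, -0.2, 0.2]
width: -0.3
gripper_force: 0.0
```

Emit:
move_arm(targets="-1 0 0 0.3 0 0 0; -1 0 0 0.2 0 0 0; -1 0 0 0 0 0 0")

```text
clock: 51.2
eef_pos: [393.2, -312.7, 68.9]
tool_rot: [-3.14, 0.097, -3.141]
force: [-0.4, 0.3, 2.6]
width: -0.4
gripper_force: 1.4
```

Emit:
move_arm(targets="-1 0 0 0.2 0 0 0; -1 0 0 0.15 0 0 0; -1 0 0 0 0 0 0; -1 0 0 0 0 0 0")

```text
clock: 51.53
eef_pos: [393.3, -312.7, 66.7]
tool_rot: [-3.141, 0.098, 3.141]
force: [-4.4, 2.2, 18.3]
width: -0.2
gripper_force: 9.4
```

Emit:
move_arm(targets="-1 0 0 -1 0 0 0; -1 0 0 -1 0 0 0; -1 0 -1.5 0 0 0 0; -1 0 -1.5 0 0 0 0; -1 0 -0.9 0 0 0 0")

```text
clock: 51.95
eef_pos: [391.7, -353.0, 85.8]
tool_rot: [-3.139, 0.097, -3.141]
force: [-1.0, -0.4, 0.4]
width: 0.3
gripper_force: 0.0
```

```bash
python3 - <<'E'
from h import *
go([394,-351.5,75],[np.pi,0.1,np.pi])
E
```

```text
at [ 391.7 -353.    85.8] [-3.139  0.097 -3.141] F [-1.  -0.4  0.4] t 52.0 w 0.3 cm [-0.13  0.16  1.1 ]
rot [-0.16 -0.18  0.02] cm after rot [-0.12  0.15  1.1 ] q [ 0.53  0.67  0.28  2.06 -0.61  0.42  2.87]
```

The blue key bottomed at 18 N. Green is next.

Emit:
move_arm(targets="-1 -0.1 0.1 0.8 0 0 0; -1 0 0 0.4 0 0 0; -1 0 0 0.3 0 0 0; -1 0 0 0.2 0 0 0; -1 0 0 0 0 0 0")

```text
clock: 52.37
eef_pos: [393.7, -349.2, 67.7]
tool_rot: [3.141, 0.095, -3.141]
force: [-1.5, 1.5, 3.4]
width: -0.0
gripper_force: 1.7
```

Emit:
move_arm(targets="-1 0 0 0.2 0 0 0; -1 0 0 0.1 0 0 0; -1 0 0 0 0 0 0")

```text
clock: 52.62
eef_pos: [393.7, -349.4, 66.6]
tool_rot: [3.14, 0.096, -3.141]
force: [-6.0, 3.0, 18.4]
width: 0.3
gripper_force: 9.4
```

Both keys are fully pressed. I'll retreat, check the scene, then hand in.

Emit:
move_arm(targets="-1 0 0 -1 0 0 0; -1 0 0 -3 0 0 0; -1 0 0 -4 0 0 0; -1 0 0 -4 0 0 0; -1 2 3 -2 0 0 0")

```text
clock: 53.03
eef_pos: [365.8, -327.4, 207.6]
tool_rot: [-3.128, 0.105, 3.142]
force: [1.3, -0.0, 1.5]
width: 0.2
gripper_force: 0.0
```

Emit:
move_arm(targets="-1 0 4 0 0 0 0; -1 0 4 0 0 0 0; -1 0 4 0 0 0 0; -1 0 4 0 0 0 0; -1 0 0 0 0 0 0")

```text
clock: 53.45
eef_pos: [359.5, -150.6, 201.8]
tool_rot: [3.135, 0.092, -3.128]
force: [-1.4, -0.4, 0.0]
width: 0.2
gripper_force: 0.0
```

```bash
python3 - <<'E'
from h import *
go([394,-351.5,75],[np.pi,0.1,np.pi])
d=grab('wrist','w21.png');t=grab('top','t21.png')
h=cv2.cvtColor(t['color'],cv2.COLOR_RGB2HSV)
for v in (220,240,260,275):
    r=np.nonzero(h[v,395:480,2]<70)[0]+395; print(v,r.tolist(), onz(t,np.median(r),v,139) if len(r) else '')
k=cv2.inRange(h,np.array((8,60,70)),np.array((26,255,255)));n,l,s,c=cv2.connectedComponentsWithStats(k)
for i in range(1,n):
    if s[i,4]>5 and (270<c[i,0]<480) and 195<c[i,1]<300 : print(c[i].round(),s[i,4],onz(t,*c[i],66))
m=cv2.inRange(h,np.array((8,90,70)),np.array((26,255,255)));q=np.zeros_like(m);q[225:300,145:190]=m[225:300,145:190]
cc=max(cv2.findContours(q,0,2)[0],key=cv2.contourArea);print(cv2.minAreaRect(cc))
E
```

```text
at [ 359.5 -150.6  201.8] [ 3.135  0.092 -3.128] F [-1.4 -0.4  0. ] t 53.5 w 0.2 cm [ -2.   -20.21  12.79]
rot [ 0.44 -0.47  0.76] cm after rot [ -2.16 -20.09  12.96] q [-0.02  0.31  0.5   2.3  -0.4   0.51  2.38]
220 [447, 448, 449] [ 573.  -289.7  139. ]
240 [448, 450] [ 529.7 -290.9  139. ]
260 [449, 450] [ 487.  -291.1  139. ]
275 [] 
[432. 220.] 111 [ 586.7 -275.6   66. ]
[438. 257.] 395 [ 500.3 -287.9   66. ]
[277. 279.] 8 [443.7  77.6  66. ]
((165.25, 261.7499694824219), (17.677669525146484, 48.08325958251953), 8.130102157592773)
```

```bash
python3 - <<'E'
import cv2,numpy as np
for f in ('top0','t11','t18','t21'):
    try: im=cv2.imread(f'pics/{f}.png'); print(f);print(im[274:286:2,270:288:2].mean(2).round().astype(int)); print(im[279,277],im[262,292])
    except Exception as e: print(e)
E
```

```text
top0
[[169 169 169 168 164 169 169 169 168]
 [167 169 182 209 209 199 171 169 169]
 [171 170 205 228 230 218 186 170 168]
 [170 170 200 226 228 214 180 171 170]
 [170 169 174 209 216 194 170 169 170]
 [172 170 168 174 181 170 169 168 169]]
[223 235 235] [174 193 200]
t11
[[167 168 167 167 164 168 169 167 169]
 [169 168 180 208 207 199 170 167 168]
 [170 171 204 228 229 220 185 169 169]
 [169 169 200 226 228 216 179 169 167]
 [169 168 174 211 216 198 169 168 169]
 [168 170 166 173 178 169 168 169 167]]
[223 234 235] [151 172 186]
t18
[[172 171 172 171 169 171 171 170 171]
 [171 172 169 166 171 170 170 171 171]
 [172 173 171 172 175 174 173 174 173]
 [173 171 172 172 168 174 172 173 173]
 [171 169 172 173 175 173 172 172 172]
 [172 173 171 172 173 172 171 171 171]]
[145 171 202] [156 175 190]
t21
[[170 172 172 170 170 170 170 171 171]
 [172 170 171 168 171 173 171 172 171]
 [172 171 170 171 174 171 173 172 174]
 [172 171 173 174 169 171 173 174 174]
 [171 172 173 175 172 171 174 172 171]
 [174 173 172 174 172 172 173 171 171]]
[146 172 203] [154 176 189]
```

```bash
python3 - <<'E'
import cv2,numpy as np
im=cv2.imread('pics/t21.png');g=im.mean(2);r=g[205:312,240:396]
b=cv2.medianBlur(im,3).mean(2)[205:312,240:396]
ys,xs=np.nonzero(abs(b-np.median(b))>22);print(len(xs),[(int(x)+240,int(y)+205) for x,y in zip(xs,ys)][:40])
from h import *
print(read_state()['clock'],order.finish_job())
E
```

```text
881 [(392, 205), (393, 205), (394, 205), (393, 206), (394, 206), (395, 206), (393, 207), (394, 207), (395, 207), (394, 208), (395, 208), (394, 209), (395, 209), (394, 210), (395, 210), (394, 211), (395, 211), (394, 212), (395, 212), (394, 213), (395, 213), (394, 214), (395, 214), (394, 215), (395, 215), (394, 216), (395, 216), (395, 217), (395, 218), (395, 219), (395, 220), (395, 221), (395, 222), (395, 223), (395, 224), (395, 225), (395, 226), (395, 227), (395, 228), (395, 229)]
the job is handed in; nothing more can be done
53.55 None
```

I handed the job in at 53.5 s but `finish_job` returned no verdict. By my measurements all eight fittings are in the pan on the scale, the brush is back on its mat, and tare, count and print were pressed in order; no picture was viewed after the sweep, so these rest on colour masks and force readings.

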